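Turn the long leaf of the lockout flip book

ROBOT

A 6-joint arm with a two-finger parallel gripper is mounted at the origin on the work surface. World frame = base frame: x ahead of the robot, y to its left, z up, the work surface at z = 0. Lengths are in m, angles in rad, forces in N, time in s.
With the tool pointing down it reaches from about 0.35 to 0.975 m from the base axis. Payload 4.9 kg.
Tool frame: the origin (TCP) lies at the very end of the fingers, on their centre line; the grasp point (between the pads) lies 19 mm behind it (manip.hold_point_z is the distance from the TCP to the grasp point, in m); z points along the fingers, x is the direction in which the jaws open and shut, and the axes are right-handed (so a half turn about z gives the same grasp; the last joint's range is limited). The gripper opens to 85 mm and grips with 20 to 120 N. Pads are 22 mm wide; open, the fingers measure 114 mm over their backs; the gripper's body (76 mm by 85 mm) begins 54 mm behind the grasp point. The pads swing forward as they close: fully open they stand 13 mm farther back than shut.
Start: joints at [1.055, 0.053, 1.613, -0, 1.476, -0.119], TCP at [0.242, 0.576, 0.204] pointing down, gripper open.
Joint ranges: [-3.01, 3.01], [-1.01, 2.22], [0.06, 2.58], [-1.02, 4.17], [0.09, 2.62], [-3.14, 3.14]. Speed limits (rad/s): [2.57, 2.57, 3.14, 3.14, 3.14, 3.14].

INTERFACE

Orientations are given as a unit quaternion [w, x, y, z].
In Python, from plant import manip gives the robot as it stands.
- The arm moves only by the shell command python3 -m handwheel 'ROWS' [OPENING]. ROWS is JSON, a list of rows, each an object of numbers: "dx", "dy", "dz": the shift along the tool's x, y, z in m; "ax", "ay", "az": the turn, a rotation vector about the tool's x, y, z in rad. In form: [{"dx": .., "dy": .., "dz": .., "ax": .., "ay": .., "az": ..}, ...]. A call has 1 to 5 rows; each row is the pose to reach, as a shift and turn from the pose commanded when the call began, along the tool's axes at that moment; what a row does not reach only later rows make up. A row lasts 1/8 s, in which the tool goes at most 62.5 mm and 10.7 degrees, less where a joint would pass 70% of its speed; a pose out of reach is approached as far as the arm can. A call with a gripper value outside its range is refused whole. OPENING is the closure in counts, from 0 (fully open) to 255 (shut), set as the call begins (- or left out, the last holds). The fingers move at their own pace and stop on an object; the grip force is fixed at half the most. Time passes only in rows, so rows that repeat a pose let the fingers close. It gives the time, the measured TCP pose, the force and the opening at its end, in the units of the state.
- manip.state(): the state, without advancing time (a new reading comes with each control period).
- manip.grab_frame(name): name is "scene" or "top" or "wrist"; returns a dict with "image" (480x640x3 uint8, blue, green, red), "z_map" (480x640 float32, m along the optical axis (not along the pixel's ray), 0 where there is no reading), "K" (3x3 intrinsics, pixels), "xyz" and "rotation" of the camera in the world. Camera axes: x right, y up, looking along -z (the intrinsics and any distortion apply to the point x, -y, -z); pixel columns grow to the right and rows downward; lengths in m; the calibration is good to about 2 mm. A picture is of the moment at which its call begins.
- manip.job_done(): hands the job in, once; it reports no verdict.
The state is a dict: "time": time; "joint_pos": joint angles; "joint_vel": joint speeds; "joint_efforts": joint torques, N m; "tool_pos": TCP position; "tool_rot": TCP orientation; "contact_force": force on the tool from outside, world axes, zero at the start; "ft_torque": the same for the moment, N m; "gripper_width": opening from 0.0 (shut) to 1.0 (fully open).
Only numpy, scipy, OpenCV 4.12 (cv2) and the standard library are available. Lean on these libraries where they do the work, as an engineer would, in place of code of your own. Each camera call takes 0.05 s, during which the arm holds its last target.

TASK

On the desk is a reference flip book with two rigid leaves, a long one and a short one, lying on the robot's right of its spine. Using only the fingers, and without pinching or slapping it, push the long leaf up by its overhanging outer part, over the spine and down until it lies fully flat on the robot's left, then move clear. Leave the short leaf as it lies and everything else on the desk undisturbed.

Things in the scene. Friction and masses are not known exactly. Their poses are not given: they have to be found in the camera images.
- flipbook: desk reference flip book, fixed. Base 250 mm along its x (the spine, pointing away from the robot, yaw up to 0.3 rad either way) by 206 mm along its y (to the robot's left), panel stacks 45 mm high, 99 mm to each side of the spine. Origin: on the desk under the middle of the base. Two rigid leaves are hinged on the spine: the long one covers x -18 to +114 mm, the short one x -114 to -30 mm
- spine (a point): point on the spine (hinge) axis at the middle of the long leaf: flipbook x +48, y 0, z 50 mm above the desk. Both leaves reach from 12 to 150 mm off this axis and are 8 mm thick (the outer 5 mm is a 4 mm rim), so that their outer 50 mm overhang the base, with about 46 mm of free space below them when flat
- long_leaf (a joint): angle (rad) of the long leaf, 132 mm along the spine, 138 mm wide, 0.14 to 0.26 kg: 0 flat on the robot's right (flipbook -y), pi/2 upright, pi flat on the robot's left (+y); stops at 0 and pi. Starts between 0 and 0.3. The hinge is stiff (0.3 N m friction): the leaf stays wherever it is left and never falls; 2 to 5 N at its outer edge turns it, and it must be pushed all the way down
- short_leaf (a joint): angle (rad) of the short leaf, 84 mm along the spine, 138 mm wide, same hinge axis and sense. Starts between 0 and 0.15 and is to stay as it is
- long_leaf_edge (a point): middle of the free outer edge of the long leaf, 150 mm from the spine axis, at mid thickness
- short_leaf_edge (a point): middle of the free outer edge of the short leaf, 150 mm from the spine axis, at mid thickness
- padlock: brass padlock lying flat, body 40 x 46 x 20 mm with a steel shackle, near the flip book's short leaf on the robot's right; origin under its body. Leave it alone
- tape_roll: roll of clear tape lying flat, 60 mm across, 24 mm high, beyond the far end of the flip book; origin under its centre. Leave it alone
- marker: marker pen, 130 x 17 mm, lying beside the flip book on the robot's left; origin near its middle, underneath. Leave it alone
- mug: white mug, 80 mm across, 92 mm high, on the robot's left of the flip book; origin under its centre. Leave it alone
- bottle: water bottle, 64 mm across, 200 mm high, near left; origin under its centre. Leave it alone
- glove_carton: glove carton 235 x 122 x 75 mm, far right; origin under its centre. Leave it alone
- stapler: black desk stapler, 150 x 38 x 55 mm, near right; origin under its centre. Leave it alone

How it is judged:
At the end, for the whole second after the job is handed in: The long leaf lies flat on the robot's left (joint above 3.07 rad, within about 10 mm of flat at its outer edge) and at rest; the short leaf's edge is within 20 mm of where it started, and every other thing within 20 mm of its start (value of joint long_leaf above 3.07 rad and velocity of joint long_leaf below 0.05 rad/s and distance of each of short_leaf_edge, padlock, tape_roll, marker, mug, bottle, glove_carton, stapler from where it was at the start of the episode below 0.02 m); the robot touches nothing.
It fails at once if the long leaf is pinched (fingers press on both of its faces at once) (contact force between the fingers and long_leaf_c0 above 0.7 N and contact force between the fingers and long_leaf_c1 above 0.7 N).
It fails at once if the long leaf is pushed with the arm or the gripper's body instead of the fingers (contact force between the arm and long_leaf_c0 above 2 N or contact force between the arm and long_leaf_c1 above 2 N or contact force between the arm and long_leaf_c2 above 2 N).
It fails at once if the long leaf is slapped over (faster than 6 rad/s) (velocity of joint long_leaf above 6 rad/s).
It fails at once if the short leaf is turned (its edge moves more than 20 mm) (distance of short_leaf_edge from where it was at the start of the episode above 0.02 m).
It fails at once if another thing on the desk is moved by more than 20 mm, or lifted (not (distance of each of padlock, tape_roll, marker, mug, bottle, glove_carton, stapler from where it was at the start of the episode below 0.02 m)).
It also fails if it takes over 43 s, if anything falls off the work surface, if the arm or the gripper's body presses on something with over 40 N, if the wrist force passes 120 N, or if a joint passes its speed limit or range.

## Working session

There is one attempt and no reset: what is moved stays moved. The work goes in short steps, Python scripts to look and compute and a shell command to move; the robot and the scene stay as the last step left them, time stands still between calls to the robot, and variables do not carry over. Pictures are saved under pics/ and viewed, and the job is handed in when it is done.

```bash
ls; mkdir -p pics; python3 - <<'E'
from plant import manip
import cv2,numpy as np
print(manip.state())
for n in("scene","top"):
    f=manip.grab_frame(n); cv2.imwrite(f"pics/{n}0.png",f["image"]); np.savez(f"pics/{n}0.npz",**f)
    print(n,f["K"].tolist(),f["xyz"],np.array(f["rotation"]).tolist(),[k for k in f])
E
```

```text
pics
{'time': 0.0, 'joint_pos': array([ 1.05500947e+00,  5.33612106e-02,  1.61430140e+00, -5.66270054e-06,
        1.47600032e+00, -1.18998760e-01]), 'joint_vel': array([ 0.00166303, -0.00032753, -0.00064971,  0.00224898, -0.00041679,
       -0.00131875]), 'joint_efforts': array([ 2.52381113e-03, -3.93672538e+01, -3.70187545e+01,  1.09624502e-04,
        6.94248243e-03,  2.72860561e-06]), 'tool_pos': array([0.24119753, 0.57584339, 0.20265596]), 'tool_rot': array([ 4.69472512e-04,  8.32603144e-01,  5.53869057e-01, -9.22556480e-04]), 'contact_force': array([-0.31873319,  0.76405401,  0.42289654]), 'ft_torque': array([0.03472757, 0.00293253, 0.05906698]), 'gripper_width': 1.0022674955388}
scene [[525.0168493841102, 0.0, 312.14263057804806], [0.0, 525.0168493841102, 236.64243801257442], [0.0, 0.0, 1.0]] [1.27853609 0.31944816 0.86194006] [0.4763301620791508, 0.2112877497516225, 0.3321789328630934, 0.7862087636629868] ['image', 'z_map', 'K', 'xyz', 'rotation']
top [[465.04562322148223, 0.0, 326.5659760803076], [0.0, 465.04562322148223, 237.1329724636088], [0.0, 0.0, 1.0]] [ 0.47598198 -0.06195096  1.13033161] [0.7135164960520818, 0.02564132921931304, -0.015927216984289956, -0.6999878969357696] ['image', 'z_map', 'K', 'xyz', 'rotation']
```

View pics/scene0.png

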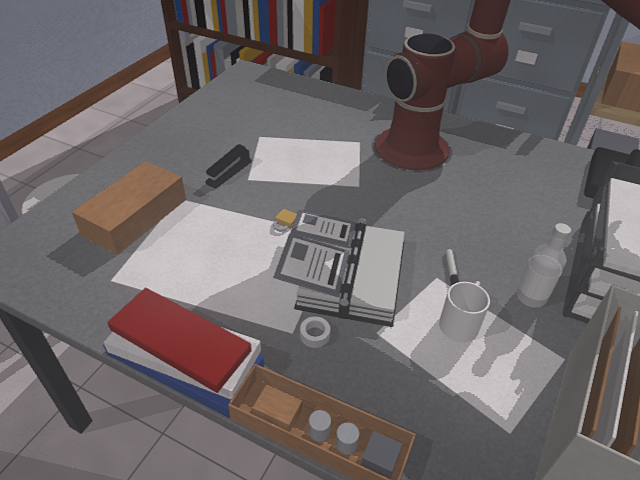

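View pics/top0.png

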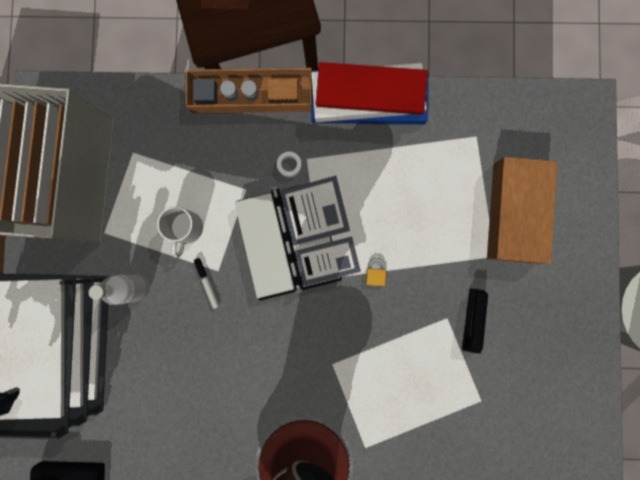

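The top view shows the flip book's spine running from about (278,190) to (297,292). The long leaf is the far one at about (313,208), the short leaf is near (326,260), the padlock is at (376,275), the mug at (176,228) and the marker at (206,283). Next I'll back-project these and fit the leaf.

```bash
cat > h.py <<'E'
import numpy as np,cv2
from scipy.spatial.transform import Rotation as R
def cloud(f):
    z=f["z_map"];K=f["K"];q=np.array(f["rotation"]);
    M=R.from_quat(q[[1,2,3,0]]).as_matrix()
    v,u=np.mgrid[:480,:640]
    P=np.stack([(u-K[0,2])/K[0,0]*z,-(v-K[1,2])/K[1,1]*z,-z],-1)
    W=P@M.T+f["xyz"]; W[z==0]=np.nan
    return W
E
python3 - <<'E'
from h import *
for n in("top","scene"):
    f=dict(np.load(f"pics/{n}0.npz")); W=cloud(f)
    if n=="top":
        pts=dict(leafA=(284,188),leaf_far_out=(335,181),leaf_near_out=(349,232),leafmid=(313,208),sh_far=(351,241),sh_near=(355,270),shmid=(326,262),panelL=(262,245),spinefar=(278,192),spinenear=(296,289),cornerLfar=(240,200),cornerLnear=(261,296),desk=(300,380),padlock=(376,278),mug=(165,210),marker=(206,283),tape=(289,154),bottle=(122,290),desk2=(400,420))
        for k,(u,v) in pts.items(): print(k,np.nanmedian(W[v-1:v+2,u-1:u+2].reshape(-1,3),0).round(4))
        c=cv2.resize(f["image"][140:320,150:410],None,fx=3,fy=3,interpolation=cv2.INTER_CUBIC); cv2.imwrite("pics/topc.png",c)
    else:
        for (u,v) in [(315,262),(283,280),(325,225),(378,270),(355,245),(340,310),(390,320)]: print((u,v),W[v,u].round(4))
        c=cv2.resize(f["image"][190:350,250:500],None,fx=3,fy=3,interpolation=cv2.INTER_CUBIC); cv2.imwrite("pics/scenec.png",c)
E
```

```text
leafA [ 0.6614  0.061  -0.001 ]
leaf_far_out [ 0.6668 -0.0636  0.0789]
leaf_near_out [ 0.5559 -0.1001  0.001 ]
leafmid [ 0.6048 -0.0142  0.0679]
sh_far [ 0.5306 -0.1029  0.0652]
sh_near [ 0.4646 -0.1131  0.0649]
shmid [ 0.4816 -0.0465  0.0593]
panelL [0.5185 0.1046 0.0456]
spinefar [0.6451 0.0703 0.0404]
spinenear [0.4176 0.0223 0.0445]
cornerLfar [0.6291 0.1654 0.0038]
cornerLnear [0.3997 0.1058 0.0441]
desk [0.1988 0.0111 0.0005]
padlock [ 0.4461 -0.1656  0.018 ]
mug [0.5917 0.3189 0.0895]
marker [0.426  0.2406 0.0154]
tape [0.7399 0.0486 0.0235]
bottle [0.4128 0.388  0.1342]
desk2 [ 0.1105 -0.2288 -0.0006]
(315, 262) [ 0.5954 -0.0107  0.0655]
(283, 280) [ 0.6766 -0.0414  0.0734]
(325, 225) [ 0.4771 -0.0453  0.0603]
(378, 270) [0.5368 0.1096 0.0461]
(355, 245) [0.4999 0.0394 0.0558]
(340, 310) [0.6572 0.0781 0.0266]
(390, 320) [0.6224 0.1739 0.0123]
```

View pics/topc.png

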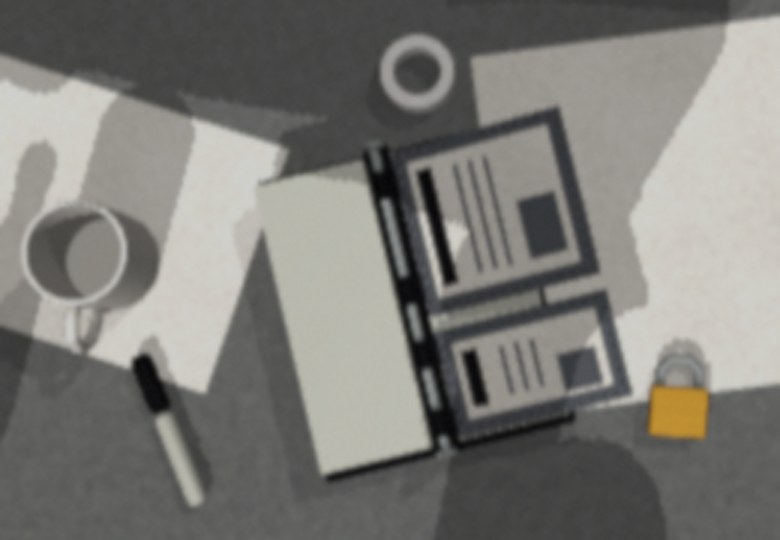

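View pics/scenec.png

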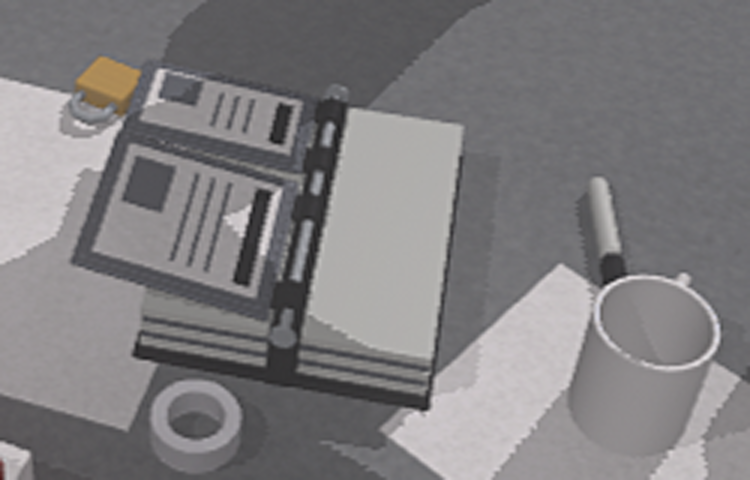

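```bash
python3 - <<'E'
from h import *
for n in("top","scene"):
    f=dict(np.load(f"pics/{n}0.npz")); W=cloud(f).reshape(-1,3)
    roi=(W[:,0]>.36)&(W[:,0]<.72)&(W[:,1]>-.16)&(W[:,1]<.2)
    P=W[roi]
    L=P[(abs(P[:,2]-.045)<.004)&(P[:,1]>.03)]
    r=cv2.minAreaRect((L[:,:2]*1000).astype(np.float32)); print(n,"panelL",r)
    # leaves
    Q=P[(P[:,2]>.0555)&(P[:,2]<.12)&(P[:,1]<.05)]
    from itertools import product
    # fit separate planes by along-spine position using yaw from panel
    for yaw in [.2]:
        pass
    r2=cv2.minAreaRect((Q[:,:2]*1000).astype(np.float32)); print("leaves",r2)
    np.save(f"pics/{n}Q.npy",Q); np.save(f"pics/{n}L.npy",L)
E
```

```text
top panelL ((524.2656860351562, 89.67522430419922), (238.04330444335938, 113.88477325439453), 14.860815048217773)
leaves ((545.4615478515625, -22.00274658203125), (238.53013610839844, 156.7507781982422), 15.08432674407959)
scene panelL ((532.3225708007812, 75.35807800292969), (247.89524841308594, 151.59788513183594), 14.957801818847656)
leaves ((546.8082275390625, -17.751571655273438), (241.47076416015625, 156.62432861328125), 15.502994537353516)
```

```bash
python3 - <<'E'
from h import *
from scipy.optimize import least_squares
y=np.deg2rad(15.0);u=np.array([np.cos(y),np.sin(y)]);v=np.array([-u[1],u[0]])
for n in("top","scene"):
    f=dict(np.load(f"pics/{n}0.npz")); W=cloud(f).reshape(-1,3)
    roi=(W[:,0]>.36)&(W[:,0]<.72)&(W[:,1]>-.16)&(W[:,1]<.24)&(W[:,2]>.025)&(W[:,2]<.13)
    P=W[roi]; a=P[:,:2]@u; b=P[:,:2]@v
    L=(abs(P[:,2]-.0455)<.003)&(b<.02+.2)
    print(n,"a range",np.percentile(a[L],[0,1,99,100]).round(4),"bmax",np.percentile(b[L&(a<.6)],[99,100]).round(4))
    Lf=b<-.06
    for lo in np.arange(.40,.68,.012):
        m=Lf&(a>=lo)&(a<lo+.012)&(P[:,2]>.04)
        if m.sum()>3: print(round(lo,3),m.sum(),"bmin",b[m].min().round(4),"z@-",np.median(P[m,2]).round(4), np.polyfit(b[m],P[m,2],1).round(3))
E
```

```text
top a range [0.4059 0.4116 0.6408 0.6485] bmax [0.0064 0.0078]
0.4 64 bmin -0.1852 z@- 0.0461 [0.041 0.053]
0.412 390 bmin -0.2406 z@- 0.0583 [-0.115  0.04 ]
0.424 403 bmin -0.2407 z@- 0.0596 [-0.12  0.04]
0.436 395 bmin -0.2407 z@- 0.0596 [-0.132  0.038]
0.448 401 bmin -0.2406 z@- 0.0594 [-0.134  0.038]
0.46 391 bmin -0.2406 z@- 0.06 [-0.131  0.038]
0.472 404 bmin -0.2408 z@- 0.0596 [-0.117  0.041]
0.484 386 bmin -0.2408 z@- 0.0588 [-0.113  0.041]
0.496 271 bmin -0.2345 z@- 0.0446 [-0.012  0.044]
0.508 410 bmin -0.239 z@- 0.0625 [-0.201  0.031]
0.52 403 bmin -0.239 z@- 0.0649 [-0.194  0.034]
0.532 390 bmin -0.239 z@- 0.0653 [-0.198  0.034]
0.544 388 bmin -0.239 z@- 0.0652 [-0.215  0.03 ]
0.556 391 bmin -0.2388 z@- 0.0648 [-0.212  0.031]
0.568 389 bmin -0.239 z@- 0.0654 [-0.21   0.031]
0.58 380 bmin -0.2391 z@- 0.0652 [-0.212  0.031]
0.592 387 bmin -0.239 z@- 0.0646 [-0.214  0.031]
0.604 398 bmin -0.239 z@- 0.0645 [-0.196  0.034]
0.616 388 bmin -0.2391 z@- 0.0649 [-0.191  0.035]
0.628 367 bmin -0.2391 z@- 0.0641 [-0.204  0.031]
0.64 61 bmin -0.2231 z@- 0.0523 [-0.171  0.035]
scene a 
[... 439 characters left out ...]
 0.04 ]
0.496 187 bmin -0.2347 z@- 0.0549 [-0.131  0.037]
0.508 196 bmin -0.2358 z@- 0.0629 [-0.205  0.032]
0.52 302 bmin -0.2357 z@- 0.0653 [-0.192  0.036]
0.532 342 bmin -0.235 z@- 0.0646 [-0.196  0.036]
0.544 353 bmin -0.2358 z@- 0.0652 [-0.212  0.033]
0.556 345 bmin -0.2351 z@- 0.0643 [-0.21   0.033]
0.568 362 bmin -0.2358 z@- 0.0655 [-0.218  0.032]
0.58 362 bmin -0.2357 z@- 0.0658 [-0.215  0.032]
0.592 361 bmin -0.2352 z@- 0.0662 [-0.208  0.033]
0.604 370 bmin -0.2356 z@- 0.065 [-0.192  0.036]
0.616 400 bmin -0.2353 z@- 0.0645 [-0.188  0.036]
0.628 602 bmin -0.2352 z@- 0.0604 [-0.182  0.032]
0.64 315 bmin -0.234 z@- 0.0465 [-0.148  0.032]
0.652 50 bmin -0.0964 z@- 0.0492 [-0.008  0.049]
```

```bash
python3 - <<'E'
from plant import manip
print([d for d in dir(manip) if not d.startswith('__')], manip.hold_point_z)
E
```

```text
['IKError', 'grab_frame', 'hold_point_z', 'job_done', 'state'] 0.0187
```

```bash
python3 -m handwheel '[{"dz":-0.06},{"dz":-0.117},{"dx":-0.045,"dy":0.04,"dz":-0.117},{"dx":-0.09,"dy":0.08,"dz":-0.117},{"dx":-0.135,"dy":0.12,"dz":-0.117}]' 255
python3 -c "
from plant import manip
s=manip.state();print(s['joint_pos'].tolist(),s['tool_pos'].tolist(),s['tool_rot'].tolist(),s['gripper_width'],s['contact_force'])"
python3 -m handwheel '[{"dx":-0.045,"dy":0.04},{"dx":-0.09,"dy":0.08},{"dx":-0.135,"dy":0.12},{"dx":-0.18,"dy":0.16},{"dx":-0.225,"dy":0.2}]'
python3 -c "
from plant import manip
s=manip.state();print(s['joint_pos'].tolist(),s['tool_pos'].tolist(),s['tool_rot'].tolist())"
```

```text
[1.0549959501695234, 0.053282147599066104, 1.6141647469652223, -2.545461086747754e-06, 1.4760021424119794, -0.11897724863526266] [0.24123666580548425, 0.5758973486233676, 0.20278658488332013] [0.00041984771324495235, 0.8326130164537565, 0.5538544062211653, -0.000827809805876403] 0.9986698903056949 [ 0.02902256 -0.49113503  0.09394986]
[1.0549959501695234, 0.053282147599066104, 1.6141647469652223, -2.545461086747754e-06, 1.4760021424119794, -0.11897724863526266] [0.24123666580548425, 0.5758973486233676, 0.20278658488332013] [0.00041984771324495235, 0.8326130164537565, 0.5538544062211653, -0.000827809805876403]invalid input at $[0]: expected keys dx, dy, dz, ax, ay, az
invalid input at $[0]: expected keys dx, dy, dz, ax, ay, az
```

```bash
python3 -m handwheel '[{"dx":-0.045,"dy":0.04},{"dx":-0.09,"dy":0.08},{"dx":-0.135,"dy":0.12},{"dx":-0.18,"dy":0.16},{"dx":-0.225,"dy":0.2}]'
python3 -c "
from plant import manip
s=manip.state();print(s['joint_pos'].tolist(),s['tool_pos'].tolist(),s['tool_rot'].tolist())"
```

```text
[1.0549959501695234, 0.053282147599066104, 1.6141647469652223, -2.545461086747754e-06, 1.4760021424119794, -0.11897724863526266] [0.24123666580548425, 0.5758973486233676, 0.20278658488332013] [0.00041984771324495235, 0.8326130164537565, 0.5538544062211653, -0.000827809805876403]invalid input at $[0]: expected keys dx, dy, dz, ax, ay, az
```

All six keys are required in every row.

```bash
cat > s.py <<'E'
from plant import manip
import json
s=manip.state()
r={k:(s[k].tolist() if hasattr(s[k],'tolist') else s[k]) for k in s}
open('log.jsonl','a').write(json.dumps(r)+'\n')
import numpy as np
np.set_printoptions(suppress=True,precision=4)
for k in('time','joint_pos','tool_pos','tool_rot','contact_force','gripper_width'):print(k,s[k])
E
python3 s.py>/dev/null
python3 -m handwheel '[{"dx":0,"dy":0,"dz":-0.06,"ax":0,"ay":0,"az":0},{"dx":0,"dy":0,"dz":-0.117,"ax":0,"ay":0,"az":0},{"dx":-0.045,"dy":0.04,"dz":-0.117,"ax":0,"ay":0,"az":0},{"dx":-0.09,"dy":0.08,"dz":-0.117,"ax":0,"ay":0,"az":0},{"dx":-0.135,"dy":0.12,"dz":-0.117,"ax":0,"ay":0,"az":0}]' 255
python3 s.py
```

```text
time: 0.72
tool_pos: [0.3002, 0.4038, 0.3204]
tool_rot: [0.0, 0.832, 0.554, -0.0]
contact_force: [1.4, -0.1, 0.2]
gripper_width: -0.001
time 0.725
joint_pos [ 0.7838 -0.2834  1.7311 -0.0004  1.6944 -0.3911]
tool_pos [0.3002 0.4038 0.3204]
tool_rot [ 0.0002  0.8324  0.5542 -0.0002]
contact_force [ 1.386  -0.1314  0.1505]
gripper_width -0.001085781752057098
```

```bash
python3 -m handwheel '[{"dx":-0.045,"dy":0.04,"dz":0,"ax":0,"ay":0,"az":0},{"dx":-0.09,"dy":0.08,"dz":0,"ax":0,"ay":0,"az":0},{"dx":-0.135,"dy":0.12,"dz":0,"ax":0,"ay":0,"az":0},{"dx":-0.18,"dy":0.16,"dz":0,"ax":0,"ay":0,"az":0},{"dx":-0.225,"dy":0.2,"dz":0,"ax":0,"ay":0,"az":0}]'
python3 s.py
python3 -m handwheel '[{"dx":-0.045,"dy":0.04,"dz":0,"ax":0,"ay":0,"az":-0.15},{"dx":-0.09,"dy":0.08,"dz":0,"ax":0,"ay":0,"az":-0.3},{"dx":-0.135,"dy":0.12,"dz":0,"ax":0,"ay":0,"az":-0.45},{"dx":-0.18,"dy":0.16,"dz":0,"ax":0,"ay":0,"az":-0.6},{"dx":-0.225,"dy":0.2,"dz":0,"ax":0,"ay":0,"az":-0.7}]'
python3 s.py
```

```text
time: 1.35
tool_pos: [0.3976, 0.1189, 0.3205]
tool_rot: [0.0, 0.833, 0.554, 0.0]
contact_force: [0.7, 0.7, 0.8]
gripper_width: -0.001
time 1.35
joint_pos [ 0.1107 -0.512   1.8985  0.0001  1.7549 -1.0635]
tool_pos [0.3976 0.1189 0.3205]
tool_rot [0.     0.8325 0.554  0.0001]
contact_force [0.7442 0.7415 0.7763]
gripper_width -0.001220615338281879
time: 1.98
tool_pos: [0.4952, -0.1661, 0.3205]
tool_rot: [-0.0, 0.591, 0.807, 0.0]
contact_force: [0.3, 0.9, 0.3]
gripper_width: 0.002
time 1.975
joint_pos [-0.4664 -0.2362  1.6921  0.0003  1.6859 -2.3435]
tool_pos [ 0.4952 -0.1661  0.3205]
tool_rot [-0.0001  0.5909  0.8067  0.0001]
contact_force [0.3078 0.9497 0.2766]
gripper_width 0.0015950120489537493
```

```bash
python3 -m handwheel '[{"dx":0,"dy":0,"dz":0,"ax":0,"ay":0.18,"az":0},{"dx":0,"dy":0,"dz":0,"ax":0,"ay":0.36,"az":0},{"dx":0,"dy":0,"dz":0,"ax":0,"ay":0.36,"az":0}]'
python3 s.py
python3 - <<'E'
from h import *
import json
from scipy.optimize import least_squares
D=[json.loads(l) for l in open('log.jsonl')]
def rz(a):return R.from_rotvec([0,0,a])
def ry(a):return R.from_rotvec([0,a,0])
def fk(q,p,s4,s6):
    d1,a1,lat,L2,e,L4,d6=p
    A=rz(q[0]);B=A*ry(q[1]);C=B*ry(q[2]);Dd=C*rz(s4*q[3]);E=Dd*ry(q[4]);F=E*rz(s6*q[5])
    # straight up at zero; tool z along
    pos=np.array([0,0,d1])+A.apply([a1,lat,0])+B.apply([0,0,L2])+C.apply([e,0,L4])+F.apply([0,0,d6])
    return pos,F
best=None
for s4 in(1,-1):
  for s6 in (1,-1):
    def res(p):
        r=[]
        for d in D:
            po,F=fk(d['joint_pos'],p,s4,s6); r+=list((po-d['tool_pos'])*10)
        return np.array(r)
    def rot():
        Fs=[]
        for d in D:
            po,F=fk(d['joint_pos'],np.zeros(7),s4,s6);q=np.array(d['tool_rot'])
            Fs.append((F.inv()*R.from_quat(q[[1,2,3,0]])).as_rotvec().round(3))
        return Fs
    o=least_squares(res,[.3,0,.07,.4,0,.4,.25])
    print(s4,s6,o.cost,o.x.round(4),np.abs(o.fun).max()/10); print(rot()[0],rot()[-1])
E
```

```text
time: 2.35
tool_pos: [0.4947, -0.1661, 0.3179]
tool_rot: [-0.147, 0.584, 0.791, 0.106]
contact_force: [0.6, -1.0, 0.1]
gripper_width: 0.002
time 2.35
joint_pos [-0.5982 -0.0615  1.5721  0.2345  1.9134 -2.4202]
tool_pos [ 0.4947 -0.1661  0.3179]
tool_rot [-0.1465  0.5842  0.7913  0.1058]
contact_force [ 0.6036 -1.0303  0.0785]
gripper_width 0.001571173833031847
1 1 3.052598961853769e-30 [0.238  0.     0.0742 0.4264 0.0957 0.6099 0.3069] 1.1102230246251565e-16
[-0.     0.     3.142] [-0.     0.     3.142]
1 -1 5.517789290669431e-30 [0.238  0.     0.0742 0.4264 0.0957 0.6099 0.3069] 1.6653345369377348e-16
[-0.     0.     2.904] [ 0.     0.    -1.699]
-1 1 0.348342011072869 [-0.3075  0.0622  0.0872  0.1104 -0.4518  0.5071 -0.0107] 0.06260884256845956
[ 0.    -0.     3.142] [-0.433 -0.492  2.913]
-1 -1 0.3483420110728695 [-0.3075  0.0622  0.0872  0.1104 -0.4518  0.5071 -0.0107] 0.06260884177878304
[-0.    -0.     2.904] [ 0.     0.511 -1.825]
```

```bash
cat > k.py <<'E'
from h import *
from scipy.optimize import least_squares
P=[0.238,0,0.0742,0.4264,0.0957,0.6099,0.3069]
import json
def rz(a):return R.from_rotvec([0,0,a])
def ry(a):return R.from_rotvec([0,a,0])
LO=np.array([-3.01,-1.01,.06,-1.02,.09,-3.14]);HI=np.array([3.01,2.22,2.58,4.17,2.62,3.14])
def fk(q,p=P):
    d1,a1,lat,L2,e,L4,d6=p
    A=rz(q[0]);B=A*ry(q[1]);C=B*ry(q[2]);E=C*rz(q[3])*ry(q[4]);F=E*rz(q[5])
    pos=np.array([0,0,d1])+A.apply([a1,lat,0])+B.apply([0,0,L2])+C.apply([e,0,L4])+F.apply([0,0,d6])
    return pos,F*rz(np.pi)
def ik(pos,Rt,q0):
    def res(q):
        p,F=fk(q);return np.r_[(p-pos)*5,(F.inv()*Rt).as_rotvec()]
    o=least_squares(res,np.clip(q0,LO+1e-3,HI-1e-3),bounds=(LO,HI));return o.x,o.cost
Y=np.deg2rad(15.0);U=np.array([np.cos(Y),np.sin(Y),0]);V=np.array([-U[1],U[0],0]);Z=np.array([0,0,1.])
BS,ZS=-.091,.050
def w(a,b,z):return U*a+V*b+Z*z
def rot(phi,xopt):
    t=V*np.sin(phi)-Z*np.cos(phi); s=V*np.cos(phi)+Z*np.sin(phi)  # s: toward leaf
    x={'V':s,'U':U,'-U':-U,'-V':-s}[xopt]
    return R.from_matrix(np.stack([x,np.cross(t,x),t],1))
def sched(th): # deg
    return np.deg2rad(np.clip(68*(1-(th-25)/90),0,68))
def tcp(th,r,h,over=0,a=.578):
    t=np.deg2rad(th+over);ph=sched(th)
    C=np.array([BS-r*np.cos(t)-.004*np.sin(t),ZS+r*np.sin(t)-.004*np.cos(t)])-h*np.array([np.cos(ph),np.sin(ph)])
    return C,ph
E
python3 - <<'E'
from k import *
np.set_printoptions(suppress=True,precision=3)
q=np.array(json.loads(open('log.jsonl').readlines()[-1])['joint_pos'])
for xo,h in(('V',.0145),('-V',.0145),('U',.011),('-U',.011)):
    print(xo)
    for s6 in (-2,0,2):
        q0=np.array([-.7,.5,1.5,1.3,1.6,s6]);bad=0;out=[]
        for th in range(12,181,12):
            C,ph=tcp(th,.137,h)
            q0,c=ik(w(.578,*C),rot(ph,xo),q0);bad=max(bad,c);out.append(q0)
        print(s6,bad,out[0],out[6],out[-1])
E
```

```text
V
-2 1.779283103985489e-18 [-0.563  0.73   1.348  0.763  1.997 -2.432] [-0.257  0.093  1.654  0.353  1.604 -2.115] [ 0.188  0.084  1.843 -0.     1.215 -1.645]
0 1.776005974774762e-18 [-0.563  0.73   1.348  0.763  1.997 -2.432] [-0.257  0.093  1.654  0.353  1.604 -2.115] [ 0.188  0.084  1.843 -0.     1.215 -1.645]
2 0.4970233809231632 [-0.609  0.705  1.437  0.747  1.949  3.14 ] [-0.512 -0.01   1.924  0.744  1.443  3.14 ] [-0.103 -0.133  2.362  1.145  0.54   3.14 ]
-V
-2 1.778783265498012e-18 [-0.563  0.73   1.348  0.763  1.997  0.71 ] [-0.257  0.093  1.654  0.353  1.604  1.027] [ 0.188  0.084  1.843 -0.     1.215  1.497]
0 1.7736037673148583e-18 [-0.563  0.73   1.348  0.763  1.997  0.71 ] [-0.257  0.093  1.654  0.353  1.604  1.027] [ 0.188  0.084  1.843 -0.     1.215  1.497]
2 1.772525961749122e-18 [-0.563  0.73   1.348  0.763  1.997  0.71 ] [-0.257  0.093  1.654  0.353  1.604  1.027] [ 0.188  0.084  1.843 -0.     1.215  1.497]
U
-2 1.7056601753936775e-18 [-0.562  0.724  1.351  0.765  1.998 -0.858] [-0.253  0.089  1.656  0.354  1.605 -0.539] [ 0.194  0.084  1.842 -0.     1.215 -0.068]
0 1.7027724230219478e-18 [-0.562  0.724  1.351  0.765  1.998 -0.858] [-0.253  0.089  1.656  0.354  1.605 -0.539] [ 0.194  0.084  1.842 -0.     1.215 -0.068]
2 1.7054435782477175e-18 [-0.562  0.724  1.351  0.765  1.998 -0.858] [-0.253  0.089  1.656  0.354  1.605 -0.539] [ 0.194  0.084  1.842 -0.     1.215 -0.068]
-U
-2 0.3309633392488113 [-0.521  0.828  1.186  0.866  2.126 -3.14 ] [-0.117  0.057  1.65   0.177  1.548 -3.14 ] [ 0.215  0.087  1.839 -0.035  1.214 -3.14 ]
0 1.7009115656329878e-18 [-0.562  0.724  1.351  0.765  1.998  2.284] [-0.253  0.089  1.656  0.354  1.605  2.602] [ 0.194  0.084  1.842 -0.     1.215  3.074]
2 1.702938639610117e-18 [-0.562  0.724  1.351  0.765  1.998  2.284] [-0.253  0.089  1.656  0.354  1.605  2.602] [ 0.194  0.084  1.842 -0.     1.215  3.074]
```

```bash
cat > plan.py <<'E'
from k import *
from scipy.spatial.transform import Slerp
def rel(s,targets):
    "targets list of (pos,Rot) -> rows in tool frame at s"
    q=np.array(s['tool_rot']);R0=R.from_quat(q[[1,2,3,0]]);p0=np.array(s['tool_pos'])
    for p,Rt in targets:
        d=R0.inv().apply(p-p0);r=(R0.inv()*Rt).as_rotvec()
        print('{"dx":%.4f,"dy":%.4f,"dz":%.4f,"ax":%.3f,"ay":%.3f,"az":%.3f},'%(*d,*r))
def interp(s,p,Rt,n,first=None):
    q=np.array(s['tool_rot']);R0=R.from_quat(q[[1,2,3,0]]);p0=np.array(s['tool_pos'])
    S=Slerp([0,1],R.concatenate([R0,Rt]));f=[(i+1)/n for i in range(n)]
    print('rot deg',np.rad2deg((R0.inv()*Rt).magnitude()),'dist',np.linalg.norm(p-p0))
    return [(p0+(p-p0)*x,S(x)) for x in f][:first]
E
python3 - <<'E'
from plan import *
from plant import manip
s=manip.state();print(s['tool_pos'])
rel(s,interp(s,w(.578,-.30,.16),rot(np.deg2rad(68),'U'),15))
f=dict(np.load("pics/top0.npz")); W=cloud(f);
m=(W[...,2]>.06)&(W[...,1]<-.3)&(W[...,2]<.1);C=W[m];a=C@U;b=C@V
print('carton a',a.min(),a.max(),'b',b.min(),b.max(),C[:,2].max())
E
```

```text
[ 0.49474362 -0.16606548  0.31792154]
rot deg 100.521767820505 dist 0.2134214896440563
{"dx":-0.0048,"dy":0.0095,"dz":0.0094,"ax":0.041,"ay":0.045,"az":0.100},
{"dx":-0.0096,"dy":0.0191,"dz":0.0188,"ax":0.083,"ay":0.089,"az":0.200},
{"dx":-0.0144,"dy":0.0286,"dz":0.0282,"ax":0.124,"ay":0.134,"az":0.300},
{"dx":-0.0191,"dy":0.0382,"dz":0.0376,"ax":0.166,"ay":0.178,"az":0.399},
{"dx":-0.0239,"dy":0.0477,"dz":0.0470,"ax":0.207,"ay":0.223,"az":0.499},
{"dx":-0.0287,"dy":0.0573,"dz":0.0564,"ax":0.249,"ay":0.268,"az":0.599},
{"dx":-0.0335,"dy":0.0668,"dz":0.0658,"ax":0.290,"ay":0.312,"az":0.699},
{"dx":-0.0383,"dy":0.0763,"dz":0.0752,"ax":0.332,"ay":0.357,"az":0.799},
{"dx":-0.0431,"dy":0.0859,"dz":0.0846,"ax":0.373,"ay":0.401,"az":0.899},
{"dx":-0.0479,"dy":0.0954,"dz":0.0941,"ax":0.415,"ay":0.446,"az":0.999},
{"dx":-0.0526,"dy":0.1050,"dz":0.1035,"ax":0.456,"ay":0.491,"az":1.098},
{"dx":-0.0574,"dy":0.1145,"dz":0.1129,"ax":0.498,"ay":0.535,"az":1.198},
{"dx":-0.0622,"dy":0.1241,"dz":0.1223,"ax":0.539,"ay":0.580,"az":1.298},
{"dx":-0.0670,"dy":0.1336,"dz":0.1317,"ax":0.581,"ay":0.624,"az":1.398},
{"dx":-0.0718,"dy":0.1432,"dz":0.1411,"ax":0.622,"ay":0.669,"az":1.498},
carton a 0.1813459584281201 0.5880351801394381 b -0.7353891273503724 -0.44770999036454406 0.08163108537433295
```

```bash
python3 -m handwheel '[{"dx":-0.010,"dy":0.019,"dz":0,"ax":0.083,"ay":0.089,"az":0.2},{"dx":-0.019,"dy":0.038,"dz":0,"ax":0.145,"ay":0.156,"az":0.35},{"dx":-0.029,"dy":0.057,"dz":0.02,"ax":0.207,"ay":0.223,"az":0.5},{"dx":-0.038,"dy":0.076,"dz":0.04,"ax":0.269,"ay":0.29,"az":0.65},{"dx":-0.048,"dy":0.095,"dz":0.06,"ax":0.332,"ay":0.357,"az":0.8}]'; python3 s.py
python3 - <<'E'
from plan import *
from plant import manip
s=manip.state()
rel(s,interp(s,w(.578,-.28,.16),rot(np.deg2rad(68),'U'),6))
E
```

```text
time: 2.98
tool_pos: [0.5937, -0.1568, 0.248]
tool_rot: [-0.399, 0.785, 0.474, 0.011]
contact_force: [-0.2, -0.3, 0.6]
gripper_width: 0.003
time 2.975
joint_pos [-0.5581  0.4585  1.2244  0.4366  2.1688 -1.53  ]
tool_pos [ 0.5937 -0.1568  0.248 ]
tool_rot [-0.3991  0.7851  0.4736  0.0111]
contact_force [-0.1707 -0.2802  0.6313]
gripper_width 0.00254443458121924
rot deg 47.02438700663859 dist 0.101976545323158
{"dx":0.0020,"dy":0.0123,"dz":0.0116,"ax":0.049,"ay":0.052,"az":0.116},
{"dx":0.0040,"dy":0.0246,"dz":0.0232,"ax":0.098,"ay":0.105,"az":0.233},
{"dx":0.0060,"dy":0.0368,"dz":0.0347,"ax":0.147,"ay":0.157,"az":0.349},
{"dx":0.0080,"dy":0.0491,"dz":0.0463,"ax":0.196,"ay":0.210,"az":0.466},
{"dx":0.0100,"dy":0.0614,"dz":0.0579,"ax":0.245,"ay":0.262,"az":0.582},
{"dx":0.0120,"dy":0.0737,"dz":0.0695,"ax":0.294,"ay":0.315,"az":0.699},
```

```bash
python3 -m handwheel '[{"dx":0.003,"dy":0.018,"dz":0.017,"ax":0.074,"ay":0.079,"az":0.175},{"dx":0.006,"dy":0.037,"dz":0.035,"ax":0.147,"ay":0.157,"az":0.349},{"dx":0.009,"dy":0.055,"dz":0.052,"ax":0.22,"ay":0.236,"az":0.524},{"dx":0.012,"dy":0.0737,"dz":0.0695,"ax":0.294,"ay":0.315,"az":0.699},{"dx":0.012,"dy":0.0737,"dz":0.0695,"ax":0.294,"ay":0.315,"az":0.699}]'; python3 s.py
python3 - <<'E'
from plan import *
from plant import manip
s=manip.state()
for n in("scene","wrist"):
    f=manip.grab_frame(n);cv2.imwrite(f"pics/{n}1.png",f["image"])
Rt=rot(np.deg2rad(68),'U')
rel(s,[(w(.578,-.26,z),Rt) for z in(.12,.08,.047)]+[(w(.578,-.24,.047),Rt),(w(.578,-.222,.047),Rt)])
E
```

```text
time: 3.6
tool_pos: [0.6289, -0.1197, 0.1568]
tool_rot: [-0.556, 0.821, 0.107, -0.075]
contact_force: [-0.1, 0.9, 0.3]
gripper_width: -0.0
time 3.6
joint_pos [-0.6037  0.6695  1.2564  0.7909  2.1362 -0.7662]
tool_pos [ 0.6289 -0.1197  0.1568]
tool_rot [-0.556   0.8208  0.1074 -0.0751]
contact_force [-0.1392  0.9432  0.2927]
gripper_width -0.00017773378529424664
{"dx":0.0017,"dy":0.0274,"dz":0.0307,"ax":-0.004,"ay":0.002,"az":-0.003},
{"dx":0.0019,"dy":0.0646,"dz":0.0455,"ax":-0.004,"ay":0.002,"az":-0.003},
{"dx":0.0020,"dy":0.0952,"dz":0.0578,"ax":-0.004,"ay":0.002,"az":-0.003},
{"dx":0.0020,"dy":0.0878,"dz":0.0763,"ax":-0.004,"ay":0.002,"az":-0.003},
{"dx":0.0020,"dy":0.0811,"dz":0.0931,"ax":-0.004,"ay":0.002,"az":-0.003},
```

View pics/scene1.png

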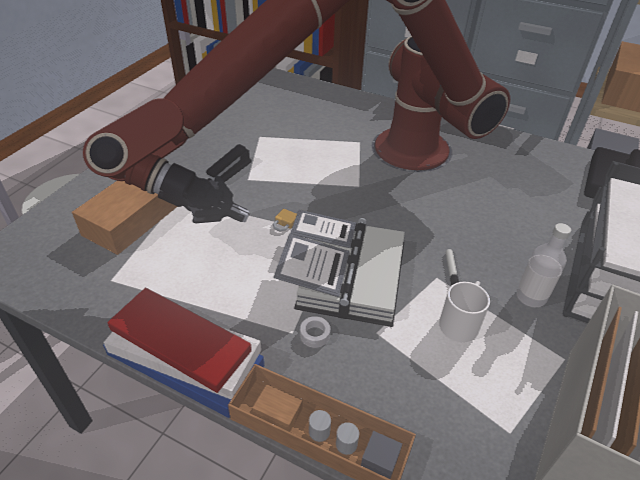

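View pics/wrist1.png

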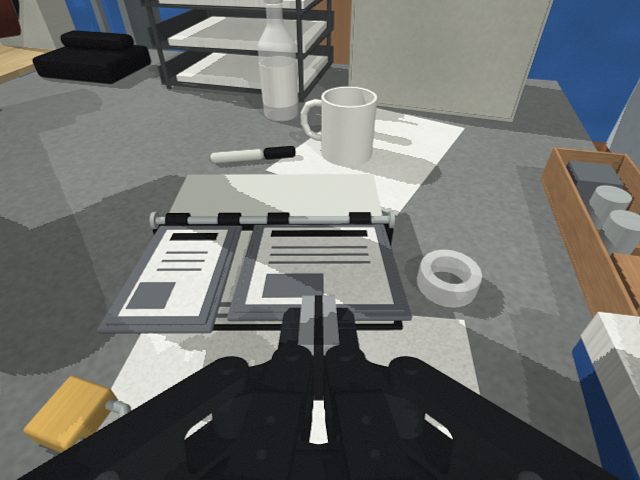

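```bash
python3 - <<'E'
from plan import *
from plant import manip
np.set_printoptions(suppress=True,precision=3)
s=manip.state();f=manip.grab_frame("scene");W=cloud(f)
for p in[(107,153),(100,172),(107,173),(90,160),(120,176),(140,182),(155,187),(170,195),(195,215),(160,165)]:print(p,W[p[1],p[0]])
q=s['joint_pos']
for ph in(68,60,55):
    pos=w(.578,-.25,.045);qq,c=ik(pos,rot(np.deg2rad(ph),'U'),q)
    ax=(rz(qq[0])*ry(qq[1])*ry(qq[2])*rz(qq[3])).apply([0,1,0]);F=fk(qq)[1];wc=pos-.3069*F.apply([0,0,1])
    print(ph,c,qq,'axis',ax,'wc',wc)
E
```

```text
(107, 153) [ 0.742 -0.362  0.312]
(100, 172) [ 0.765 -0.367  0.283]
(107, 173) [ 0.759 -0.356  0.281]
(90, 160) [ 0.761 -0.389  0.3  ]
(120, 176) [ 0.71  -0.385  0.231]
(140, 182) [ 0.72  -0.323  0.246]
(155, 187) [ 0.71  -0.298  0.236]
(170, 195) [ 0.709 -0.265  0.229]
(195, 215) [ 0.715 -0.206  0.207]
(160, 165) [ 0.684 -0.298  0.271]
68 2.2260545839899606e-23 [-0.579  0.777  1.306  0.749  2.003 -0.876] axis [0.68  0.43  0.594] wc [ 0.697 -0.367  0.16 ]
60 5.430538295622185e-20 [-0.563  0.698  1.352  0.673  1.911 -0.878] axis [0.66  0.508 0.553] wc [ 0.692 -0.349  0.198]
55 2.903881058960617e-31 [-0.55   0.649  1.382  0.627  1.852 -0.874] axis [0.645 0.554 0.526] wc [ 0.688 -0.335  0.221]
```

```bash
cat >> k.py <<'E'
def sched(th): return np.deg2rad(np.clip(58*(1-(th-35)/80),0,58))
def tcp(th,r=.137,h=.011):
    t=np.deg2rad(th);ph=sched(th);e=np.array([-np.cos(t),np.sin(t)]);n=np.array([np.sin(t),np.cos(t)]);S=np.array([BS,ZS])
    ww=np.array([np.cos(ph),np.sin(ph)]);tt=np.array([np.sin(ph),-np.cos(ph)])
    if ph+t<np.pi/2: C=S+.15*e-.002*n+(.15-r)*tt
    else: C=S+r*e-.004*n
    return C-h*ww,ph
def pose(th,r=.137,h=.011,a=.578):
    C,ph=tcp(th,r,h);return w(a,*C),rot(ph,'U')
E
python3 - <<'E'
from plan import *
from plant import manip
s=manip.state();Rt=rot(np.deg2rad(58),'U')
print(tcp(12),tcp(31),tcp(33))
rel(s,[(w(.578,-.27,.13),Rt),(w(.578,-.265,.085),Rt),(w(.578,-.26,.04),Rt),(w(.578,-.24,.04),Rt),(w(.578,-.226,.04),Rt)])
E
```

```text
(array([-0.23294245,  0.06301298]), np.float64(1.0122909661567112)) (array([-0.21540966,  0.1093239 ]), np.float64(1.0122909661567112)) (array([-0.21390554,  0.11193234]), np.float64(1.0122909661567112))
{"dx":0.0009,"dy":0.0241,"dz":0.0206,"ax":-0.174,"ay":0.001,"az":0.005},
{"dx":0.0007,"dy":0.0640,"dz":0.0421,"ax":-0.174,"ay":0.001,"az":0.005},
{"dx":0.0006,"dy":0.1038,"dz":0.0636,"ax":-0.174,"ay":0.001,"az":0.005},
{"dx":0.0007,"dy":0.0963,"dz":0.0821,"ax":-0.174,"ay":0.001,"az":0.005},
{"dx":0.0007,"dy":0.0911,"dz":0.0951,"ax":-0.174,"ay":0.001,"az":0.005},
```

```bash
python3 -m handwheel '[{"dx":0.001,"dy":0.024,"dz":0.0206,"ax":-0.174,"ay":0.001,"az":0.005},{"dx":0.001,"dy":0.064,"dz":0.042,"ax":-0.174,"ay":0.001,"az":0.005},{"dx":0.001,"dy":0.104,"dz":0.0636,"ax":-0.174,"ay":0.001,"az":0.005},{"dx":0.001,"dy":0.104,"dz":0.0636,"ax":-0.174,"ay":0.001,"az":0.005}]'; python3 s.py
python3 - <<'E'
from plan import *
from plant import manip
s=manip.state();Rt=rot(np.deg2rad(58),'U')
p=s['tool_pos'];print('abz',p@U,p@V,p[2])
f=manip.grab_frame("wrist");cv2.imwrite("pics/wrist2.png",f["image"])
f=manip.grab_frame("scene");cv2.imwrite("pics/scene2.png",cv2.resize(f["image"][100:340,60:380],None,fx=2.4,fy=2.4))
rel(s,[(w(.578,-.24,.04),Rt),(w(.578,-.226,.042),Rt),pose(5),pose(12),pose(16)])
E
```

```text
time: 4.25
tool_pos: [0.6242, -0.1003, 0.0376]
tool_rot: [-0.482, 0.866, 0.113, -0.066]
contact_force: [-0.2, 0.4, -0.5]
gripper_width: 0.001
time 4.25
joint_pos [-0.566   0.7021  1.3449  0.649   1.894  -0.8817]
tool_pos [ 0.6242 -0.1003  0.0376]
tool_rot [-0.4825  0.8661  0.1132 -0.0658]
contact_force [-0.2138  0.3824 -0.4984]
gripper_width 0.0006698074726168166
abz 0.5769955873607522 -0.2584381155390869 0.03757324880637069
{"dx":0.0010,"dy":-0.0118,"dz":0.0144,"ax":-0.005,"ay":0.003,"az":-0.004},
{"dx":0.0010,"dy":-0.0208,"dz":0.0253,"ax":-0.005,"ay":0.003,"az":-0.004},
{"dx":0.0010,"dy":-0.0183,"dz":0.0158,"ax":-0.005,"ay":0.003,"az":-0.004},
{"dx":0.0009,"dy":-0.0350,"dz":0.0083,"ax":-0.005,"ay":0.003,"az":-0.004},
{"dx":0.0009,"dy":-0.0450,"dz":0.0050,"ax":-0.005,"ay":0.003,"az":-0.004},
```

View pics/scene2.png

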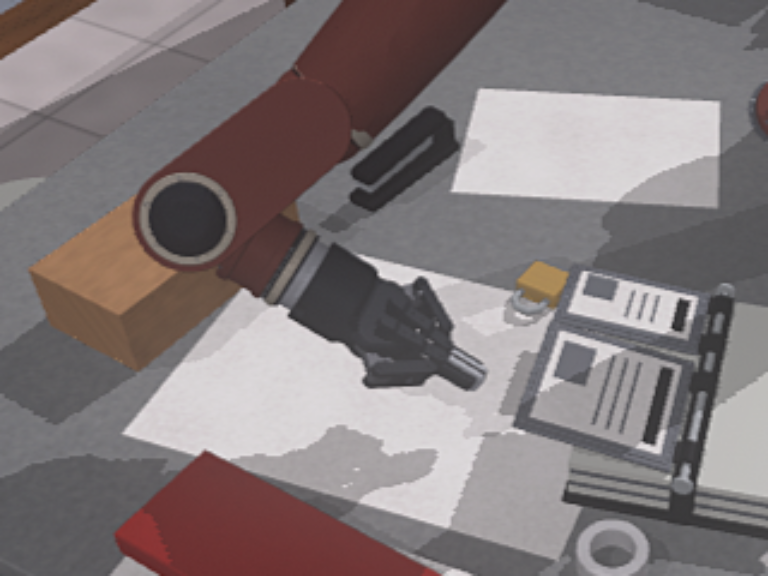

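View pics/wrist2.png

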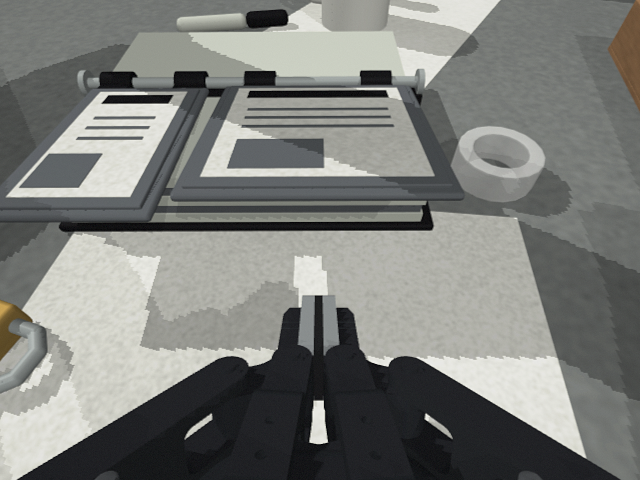

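```bash
python3 -m handwheel '[{"dx":0.001,"dy":-0.012,"dz":0.0144,"ax":-0.005,"ay":0.003,"az":-0.004},{"dx":0.001,"dy":-0.0208,"dz":0.0253,"ax":-0.005,"ay":0.003,"az":-0.004},{"dx":0.001,"dy":-0.0208,"dz":0.0253,"ax":-0.005,"ay":0.003,"az":-0.004},{"dx":0.001,"dy":-0.035,"dz":0.0125,"ax":-0.005,"ay":0.003,"az":-0.004},{"dx":0.001,"dy":-0.045,"dz":0.007,"ax":-0.005,"ay":0.003,"az":-0.004}]'; python3 s.py
python3 - <<'E'
from plan import *
from plant import manip
s=manip.state()
p=s['tool_pos'];print('abz',p@U,p@V,p[2],tcp(16))
f=manip.grab_frame("wrist");cv2.imwrite("pics/wrist3.png",f["image"])
f=manip.grab_frame("scene");cv2.imwrite("pics/scene3.png",cv2.resize(f["image"][100:340,60:380],None,fx=2.4,fy=2.4))
rel(s,[pose(x) for x in(18,23,28,33,38)])
E
```

```text
time: 4.97
tool_pos: [0.6205, -0.0746, 0.0765]
tool_rot: [-0.479, 0.868, 0.115, -0.059]
contact_force: [0.3, 0.8, 0.1]
gripper_width: -0.0
time 4.975
joint_pos [-0.5412  0.6115  1.3999  0.6737  1.8949 -0.8476]
tool_pos [ 0.6205 -0.0746  0.0765]
tool_rot [-0.4789  0.8683  0.1146 -0.0595]
contact_force [0.2542 0.7816 0.1146]
gripper_width -0.00010072621428889407
abz 0.5800426614709157 -0.23266984379893974 0.07647640223770233 (array([-0.23054502,  0.0732056 ]), np.float64(1.0122909661567112))
{"dx":-0.0020,"dy":-0.0034,"dz":0.0021,"ax":0.005,"ay":-0.006,"az":0.004},
{"dx":-0.0020,"dy":-0.0162,"dz":-0.0008,"ax":0.005,"ay":-0.006,"az":0.004},
{"dx":-0.0019,"dy":-0.0292,"dz":-0.0025,"ax":0.005,"ay":-0.006,"az":0.004},
{"dx":-0.0019,"dy":-0.0400,"dz":-0.0031,"ax":0.005,"ay":-0.006,"az":0.004},
{"dx":-0.0018,"dy":-0.0520,"dz":-0.0032,"ax":-0.033,"ay":-0.006,"az":0.004},
```

View pics/wrist3.png

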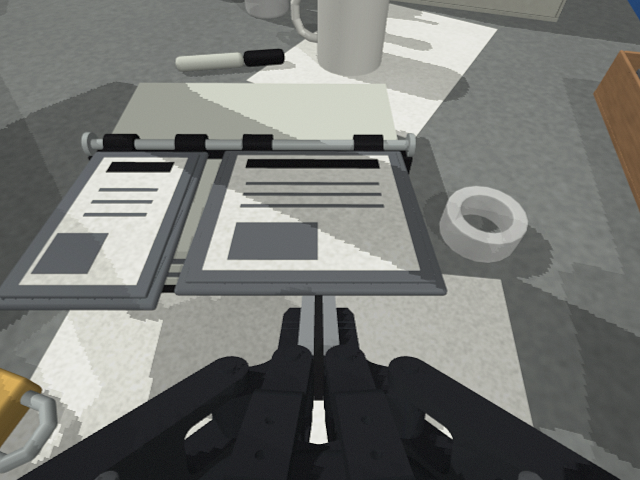

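View pics/scene3.png

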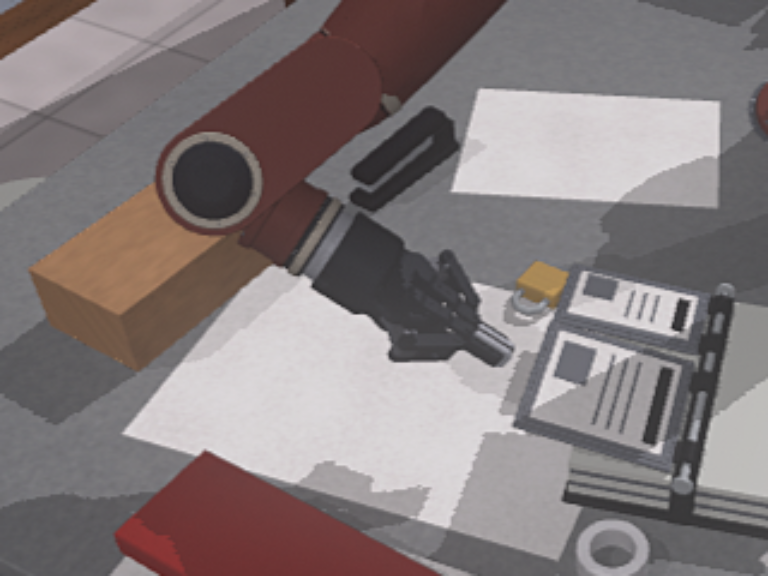

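```bash
python3 - <<'E'
from plan import *
from plant import manip
np.set_printoptions(suppress=True,precision=4)
for n in("scene","top"):
    f=manip.grab_frame(n);W=cloud(f).reshape(-1,3);a=W@U;b=W@V
    m=(a>.515)&(a<.55)&(b<-.12)&(b>-.25)&(W[:,2]>.055)&(W[:,2]<.13)
    print(n,m.sum(),np.polyfit(b[m],W[m,2],1),'bmin',b[m].min())
    m=(a>.57)&(a<.59)&(b<-.2)&(b>-.27)&(W[:,2]>.055)&(W[:,2]<.16)
    o=np.argsort(b[m]);print(np.c_[a[m],b[m],W[m,2]][o][::6])
    q=np.array(f["rotation"]);M=R.from_quat(q[[1,2,3,0]]).as_matrix()
    p=(manip.state()['tool_pos']-f['xyz'])@M; print('TCP px',f['K'][0,0]*p[0]/-p[2]+f['K'][0,2],f['K'][1,1]*p[1]/p[2]+f['K'][1,2])
    cv2.imwrite(f"pics/{n}4.png",cv2.resize(f["image"][200:290,200:340] if n=="scene" else f["image"][160:260,280:400],None,fx=5,fy=5,interpolation=cv2.INTER_CUBIC))
E
```

```text
scene 613 [-0.1712  0.0401] bmin -0.23616546704370248
[[ 0.5752 -0.2699  0.1119]
 [ 0.5883 -0.2685  0.1075]
 [ 0.5853 -0.2672  0.1078]
 [ 0.5825 -0.2658  0.1083]
 [ 0.5882 -0.2644  0.1054]
 [ 0.5854 -0.263   0.1059]
 [ 0.5809 -0.2618  0.1134]
 [ 0.5872 -0.2604  0.1053]
 [ 0.5863 -0.2593  0.0873]
 [ 0.5863 -0.2587  0.102 ]
 [ 0.5855 -0.2568  0.1017]
 [ 0.5872 -0.2561  0.1063]
 [ 0.5855 -0.255   0.0933]
 [ 0.5871 -0.254   0.1067]
 [ 0.5856 -0.2526  0.0998]
 [ 0.576  -0.2508  0.1025]
 [ 0.5707 -0.2359  0.0743]
 [ 0.5898 -0.233   0.0791]
 [ 0.5738 -0.2307  0.0785]
 [ 0.589  -0.2289  0.0792]
 [ 0.572  -0.2268  0.0776]
 [ 0.5718 -0.2247  0.0809]
 [ 0.5834 -0.2239  0.0778]
 [ 0.5756 -0.2216  0.0764]
 [ 0.5739 -0.2199  0.0781]
 [ 0.5896 -0.2181  0.0764]
 [ 0.5735 -0.2157  0.0757]
 [ 0.5733 -0.2136  0.0761]
 [ 0.5797 -0.212   0.0798]
 [ 0.578  -0.2103  0.0785]
 [ 0.584  -0.2088  0.0759]
 [ 0.5814 -0.2073  0.0796]
 [ 0.5811 -0.2053  0.0768]
 [ 0.5785 -0.2038  0.0715]
 [ 0.578  -0.2017  0.0746]
 [ 0.5748 -0.2004  0.0746]]
TCP px 282.523933697926 255.88162805994494
top 794 [-0.1723  0.0384] bmin
[... 336 characters left out ...]
 0.0803]
 [ 0.5839 -0.2372  0.078 ]
 [ 0.5867 -0.2356  0.0779]
 [ 0.5897 -0.234   0.0757]
 [ 0.5735 -0.2323  0.0766]
 [ 0.5763 -0.2307  0.0765]
 [ 0.5791 -0.229   0.076 ]
 [ 0.5821 -0.2274  0.0746]
 [ 0.5847 -0.2257  0.0758]
 [ 0.58   -0.2246  0.0777]
 [ 0.5825 -0.2228  0.0797]
 [ 0.5761 -0.2212  0.0776]
 [ 0.5787 -0.2196  0.0786]
 [ 0.5723 -0.218   0.0765]
 [ 0.5846 -0.2163  0.076 ]
 [ 0.5706 -0.2152  0.0773]
 [ 0.5733 -0.2135  0.0777]
 [ 0.5859 -0.2119  0.075 ]
 [ 0.5787 -0.2102  0.0789]
 [ 0.5721 -0.2085  0.0786]
 [ 0.5754 -0.207   0.0738]
 [ 0.5706 -0.2058  0.0767]
 [ 0.5737 -0.2042  0.0738]
 [ 0.586  -0.2025  0.0739]
 [ 0.5887 -0.2008  0.0745]]
TCP px 339.133358862435 201.59313679179036
```

View pics/scene4.png

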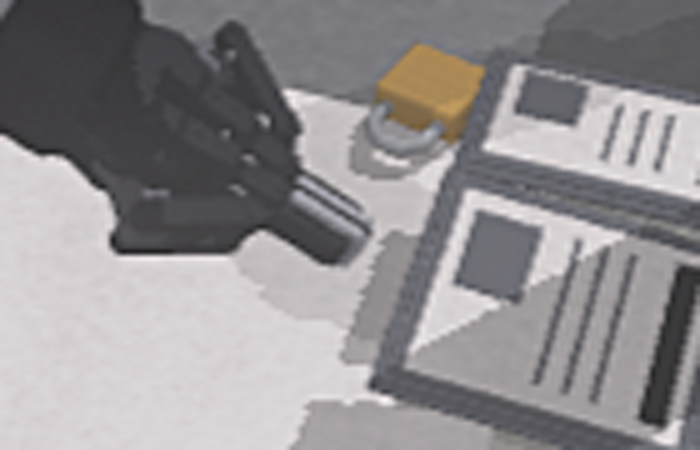

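View pics/top4.png

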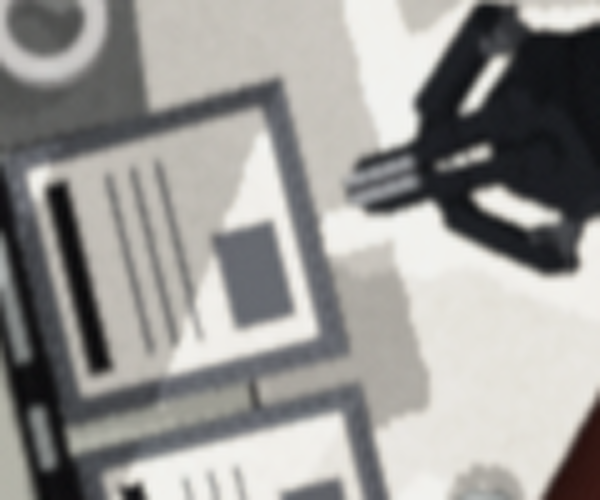

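```bash
python3 - <<'E'
from plan import *
from plant import manip
np.set_printoptions(suppress=True,precision=4)
s=manip.state();q=s['tool_rot'];R0=R.from_quat(q[[1,2,3,0]])
for n,pp in (("wrist",[(309,r) for r in range(285,345,5)]+[(328,r) for r in range(285,345,10)]),("scene",[(u,v) for v in (243,246,249,252) for u in(262,265,268,271,274)]),("top",[(u,197) for u in range(346,364,2)])):
    f=manip.grab_frame(n);W=cloud(f)
    for u,v in pp: print(n,(u,v),R0.inv().apply(W[v,u]-s['tool_pos']), W[v,u])
E
```

```text
wrist (309, 285) [-0.0041 -0.001  -0.0026] [ 0.6162 -0.0766  0.077 ]
wrist (309, 290) [-0.0041  0.0001 -0.0057] [ 0.6171 -0.0797  0.0777]
wrist (309, 295) [-0.0041  0.0033 -0.0046] [ 0.6172 -0.0805  0.0745]
wrist (309, 300) [-0.0033 -0.0108 -0.0358] [ 0.6227 -0.0985  0.103 ]
wrist (309, 305) [-0.0033 -0.0106 -0.0394] [ 0.6236 -0.1016  0.1048]
wrist (309, 310) [-0.0032 -0.0106 -0.0433] [ 0.6245 -0.1047  0.1069]
wrist (309, 315) [-0.0031 -0.0104 -0.0465] [ 0.6253 -0.1074  0.1084]
wrist (309, 320) [-0.003  -0.0106 -0.0503] [ 0.6262 -0.1104  0.1107]
wrist (309, 325) [-0.0029 -0.0108 -0.054 ] [ 0.627  -0.1133  0.1128]
wrist (309, 330) [-0.0029 -0.0109 -0.0572] [ 0.6277 -0.1159  0.1146]
wrist (309, 335) [-0.0028 -0.0112 -0.0605] [ 0.6285 -0.1184  0.1165]
wrist (309, 340) [-0.0027 -0.0108 -0.0628] [ 0.6291 -0.1205  0.1175]
wrist (328, 285) [ 0.005  -0.0012 -0.0028] [ 0.625  -0.0744  0.0773]
wrist (328, 295) [ 0.005   0.0034 -0.0044] [ 0.626  -0.078   0.0743]
wrist (328, 305) [ 0.004  -0.0104 -0.0391] [ 0.6306 -0.0996  0.1045]
wrist (328, 315) [ 0.0038 -0.0105 -0.0466] [ 0.632  -0.1057  0.10
[... 1397 characters left out ...]
0258] [ 0.6295 -0.0963  0.0849]
scene (274, 252) [-0.0804  0.088   0.0038] [ 0.5536 -0.1367 -0.002 ]
top (346, 197) [0.0163 0.0757 0.0212] [ 0.6416 -0.0914 -0.0004]
top (348, 197) [ 0.0025 -0.0081 -0.0296] [ 0.6274 -0.0933  0.0975]
top (350, 197) [ 0.0008 -0.0099 -0.0354] [ 0.6268 -0.0976  0.1021]
top (352, 197) [-0.0003 -0.0082 -0.0394] [ 0.6268 -0.102   0.1028]
top (354, 197) [-0.0018 -0.0087 -0.0445] [ 0.6264 -0.1063  0.1059]
top (356, 197) [-0.003  -0.0078 -0.0489] [ 0.6262 -0.1107  0.1074]
top (358, 197) [-0.0045 -0.0086 -0.0541] [ 0.6258 -0.1149  0.1109]
top (360, 197) [-0.0061 -0.0101 -0.0596] [ 0.6253 -0.1191  0.1151]
top (362, 197) [-0.0072 -0.008  -0.0633] [ 0.6253 -0.1235  0.1153]
```

```bash
cat >> k.py <<'E'
TIP=.027
_t0=tcp
def tcp(th,r=.137,h=.011):
    C,ph=_t0(th,r,h);return C+TIP*np.array([np.sin(ph),-np.cos(ph)]),ph
def tip(b,z,phd,a=.578):
    ph=np.deg2rad(phd);return w(a,b+TIP*np.sin(ph),z-TIP*np.cos(ph)),rot(ph,'U')
E
python3 - <<'E'
from plan import *
from plant import manip
s=manip.state()
rel(s,[tip(-.266,.065,58),tip(-.266,.042,58),tip(-.243,.042,58),tip(-.222,.042,58),tip(-.222,.044,58)])
p,F=tip(-.222,.042,58);print(ik(p,F,s['joint_pos']),p)
E
```

```text
{"dx":-0.0011,"dy":0.0259,"dz":0.0020,"ax":0.003,"ay":-0.004,"az":0.002},
{"dx":-0.0012,"dy":0.0453,"dz":0.0143,"ax":0.003,"ay":-0.004,"az":0.002},
{"dx":-0.0012,"dy":0.0331,"dz":0.0338,"ax":0.003,"ay":-0.004,"az":0.002},
{"dx":-0.0013,"dy":0.0219,"dz":0.0515,"ax":0.003,"ay":-0.004,"az":0.002},
{"dx":-0.0013,"dy":0.0202,"dz":0.0505,"ax":0.003,"ay":-0.004,"az":0.002},
(array([-0.51040504,  0.64200072,  1.45520902,  0.67727622,  1.81866618,
       -0.87770961]), np.float64(4.193328772547098e-30)) [ 0.6098367  -0.04272103  0.02769218]
```

```bash
python3 -m handwheel '[{"dx":-0.001,"dy":0.026,"dz":0.002,"ax":0.003,"ay":-0.004,"az":0.002},{"dx":-0.001,"dy":0.0453,"dz":0.0143,"ax":0.003,"ay":-0.004,"az":0.002},{"dx":-0.001,"dy":0.0331,"dz":0.0338,"ax":0.003,"ay":-0.004,"az":0.002},{"dx":-0.001,"dy":0.0219,"dz":0.0515,"ax":0.003,"ay":-0.004,"az":0.002},{"dx":-0.001,"dy":0.0219,"dz":0.0515,"ax":0.003,"ay":-0.004,"az":0.002}]'; python3 s.py
python3 - <<'E'
from plan import *
from plant import manip
s=manip.state()
p=s['tool_pos'];print('abz',p@U,p@V,p[2])
f=manip.grab_frame("wrist");cv2.imwrite("pics/wrist5.png",f["image"])
f=manip.grab_frame("scene");cv2.imwrite("pics/scene5.png",cv2.resize(f["image"][180:300,180:360],None,fx=4,fy=4,interpolation=cv2.INTER_CUBIC))
print(tcp(8),tcp(14))
rel(s,[pose(x) for x in(8,12,16,20,24)])
E
```

```text
time: 5.95
tool_pos: [0.6096, -0.0409, 0.0279]
tool_rot: [-0.481, 0.867, 0.115, -0.064]
contact_force: [-0.3, -0.5, 0.2]
gripper_width: 0.0
time 5.95
joint_pos [-0.5079  0.6413  1.4563  0.6777  1.819  -0.877 ]
tool_pos [ 0.6096 -0.0409  0.0279]
tool_rot [-0.4809  0.8669  0.1149 -0.0641]
contact_force [-0.322  -0.5412  0.2149]
gripper_width 0.0004917521431014019
abz 0.5782117207095515 -0.19728710922473036 0.027905946307332494
(array([-0.21172574,  0.03837013]), np.float64(1.0122909661567112)) (array([-0.20893539,  0.05382239]), np.float64(1.0122909661567112))
{"dx":-0.0002,"dy":-0.0012,"dz":-0.0178,"ax":-0.001,"ay":0.002,"az":0.000},
{"dx":-0.0003,"dy":-0.0109,"dz":-0.0218,"ax":-0.001,"ay":0.002,"az":0.000},
{"dx":-0.0003,"dy":-0.0208,"dz":-0.0252,"ax":-0.001,"ay":0.002,"az":0.000},
{"dx":-0.0003,"dy":-0.0309,"dz":-0.0279,"ax":-0.001,"ay":0.002,"az":0.000},
{"dx":-0.0003,"dy":-0.0412,"dz":-0.0298,"ax":-0.001,"ay":0.002,"az":0.000},
```

View pics/wrist5.png

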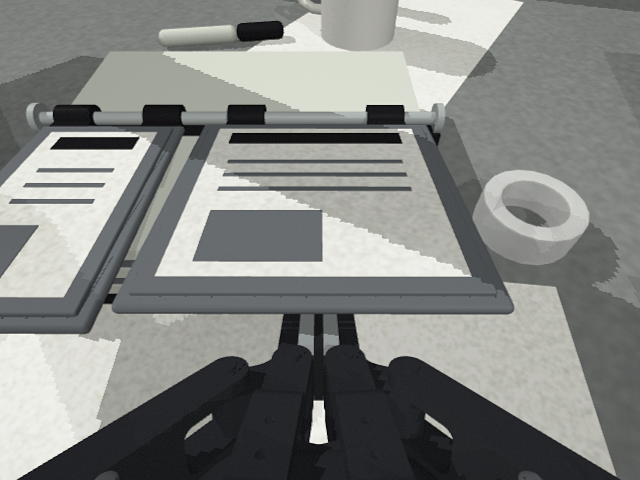

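View pics/scene5.png

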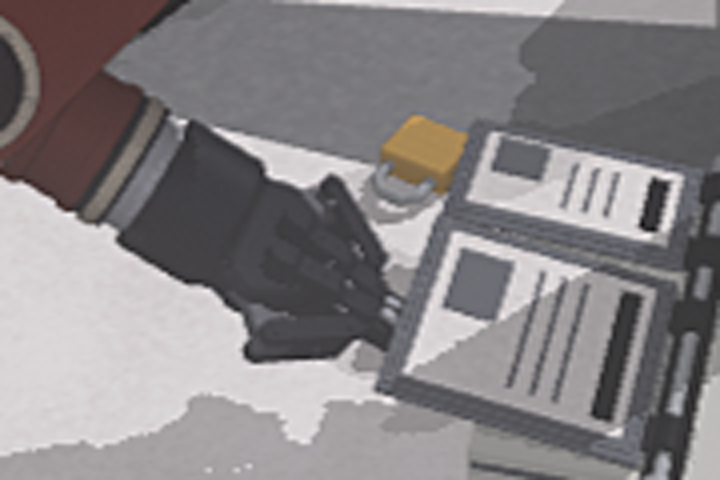

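```bash
python3 - <<'E'
from plan import *
from plant import manip
s=manip.state()
rel(s,[pose(x,.134) for x in(10,14,18,22,26)])
E
```

```text
{"dx":-0.0008,"dy":-0.0064,"dz":-0.0149,"ax":0.001,"ay":0.000,"az":0.001},
{"dx":-0.0008,"dy":-0.0162,"dz":-0.0186,"ax":0.001,"ay":0.000,"az":0.001},
{"dx":-0.0008,"dy":-0.0263,"dz":-0.0217,"ax":0.001,"ay":0.000,"az":0.001},
{"dx":-0.0008,"dy":-0.0365,"dz":-0.0240,"ax":0.001,"ay":0.000,"az":0.001},
{"dx":-0.0008,"dy":-0.0468,"dz":-0.0256,"ax":0.001,"ay":0.000,"az":0.001},
```

```bash
python3 -m handwheel '[{"dx":-0.001,"dy":-0.0064,"dz":-0.009,"ax":0.001,"ay":0,"az":0.001},{"dx":-0.001,"dy":-0.0162,"dz":-0.014,"ax":0.001,"ay":0,"az":0.001},{"dx":-0.001,"dy":-0.0263,"dz":-0.018,"ax":0.001,"ay":0,"az":0.001},{"dx":-0.001,"dy":-0.0365,"dz":-0.022,"ax":0.001,"ay":0,"az":0.001},{"dx":-0.001,"dy":-0.0468,"dz":-0.0236,"ax":0.001,"ay":0,"az":0.001}]'; python3 s.py
cat > look.py <<'E'
import sys
from plan import *
from plant import manip
n=sys.argv[1];s=manip.state();p=s['tool_pos'];print('abz',p@U,p@V,p[2])
f=manip.grab_frame("wrist");f2=manip.grab_frame("scene")
cv2.imwrite(f"pics/l{n}.png",np.hstack([cv2.resize(f["image"],(400,300)),cv2.resize(f2["image"][160:310,180:380],(400,300),interpolation=cv2.INTER_CUBIC)]))
W=cloud(f2).reshape(-1,3);a=W@U;b=W@V
m=(a>.515)&(a<.55)&(b>-.25)&(b<.08)&(W[:,2]>.065)&(W[:,2]<.21)
if m.sum()>20: 
    X=np.c_[b[m]-BS,W[m,2]-ZS]; X=X[np.hypot(*X.T)<.155]
    o=np.arctan2(X[:,1],-X[:,0]); print('leaf pts',len(X),'angle deg median',np.rad2deg(np.median(o[np.hypot(*X.T)>.08])))
E
python3 look.py 6
python3 - <<'E'
from plan import *
from plant import manip
s=manip.state()
rel(s,[pose(x,.134) for x in(26,30,34,38,42,46)])
E
```

```text
time: 6.68
tool_pos: [0.6083, -0.0385, 0.0813]
tool_rot: [-0.481, 0.867, 0.114, -0.063]
contact_force: [0.0, -1.5, -2.6]
gripper_width: 0.002
time 6.675
joint_pos [-0.5064  0.56    1.4683  0.6923  1.8695 -0.8292]
tool_pos [ 0.6083 -0.0385  0.0813]
tool_rot [-0.4806  0.8672  0.1139 -0.0632]
contact_force [ 0.0391 -1.4548 -2.6218]
gripper_width 0.001654336044398616
abz 0.5776408108342003 -0.1946223680745129 0.08133293618536198
leaf pts 645 angle deg median 29.820125107538974
{"dx":-0.0002,"dy":0.0013,"dz":-0.0010,"ax":0.000,"ay":-0.001,"az":0.002},
{"dx":-0.0001,"dy":-0.0091,"dz":-0.0019,"ax":0.000,"ay":-0.001,"az":0.002},
{"dx":-0.0001,"dy":-0.0171,"dz":-0.0021,"ax":0.000,"ay":-0.001,"az":0.002},
{"dx":-0.0001,"dy":-0.0254,"dz":-0.0022,"ax":-0.038,"ay":-0.001,"az":0.001},
{"dx":-0.0001,"dy":-0.0334,"dz":-0.0018,"ax":-0.089,"ay":-0.001,"az":0.001},
{"dx":-0.0001,"dy":-0.0413,"dz":-0.0008,"ax":-0.139,"ay":-0.001,"az":0.001},
```

View pics/l6.png

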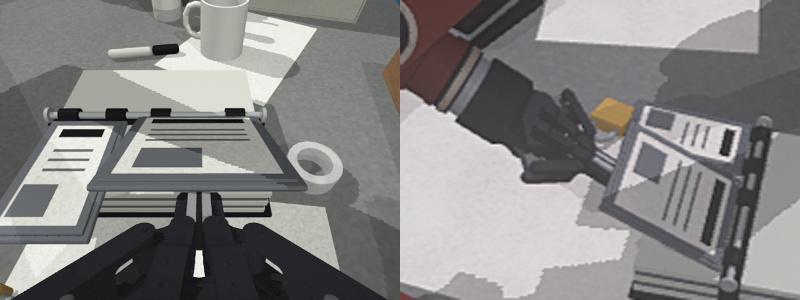

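The leaf is lifting: it's at about 27° with 3 N of contact, and the short leaf hasn't moved. I'll continue along the arc.

```bash
python3 -m handwheel '[{"dx":0,"dy":-0.0091,"dz":-0.002,"ax":0,"ay":-0.001,"az":0.001},{"dx":0,"dy":-0.0171,"dz":-0.002,"ax":0,"ay":-0.001,"az":0.001},{"dx":0,"dy":-0.0254,"dz":-0.002,"ax":-0.038,"ay":-0.001,"az":0.001},{"dx":0,"dy":-0.0334,"dz":-0.002,"ax":-0.089,"ay":-0.001,"az":0.001},{"dx":0,"dy":-0.0413,"dz":-0.001,"ax":-0.139,"ay":-0.001,"az":0.001}]'; python3 s.py; python3 look.py 7
cat > nx.py <<'E'
import sys
from plan import *
from plant import manip
s=manip.state();r=float(sys.argv[1]);rel(s,[pose(float(x),r) for x in sys.argv[2:]])
E
python3 nx.py .134 46 51 56 61 66 71
```

```text
time: 7.4
tool_pos: [0.6025, -0.0179, 0.1166]
tool_rot: [-0.418, 0.899, 0.118, -0.056]
contact_force: [-0.0, -1.3, -2.3]
gripper_width: -0.003
time 7.4
joint_pos [-0.458   0.4148  1.5338  0.6314  1.8051 -0.7682]
tool_pos [ 0.6025 -0.0179  0.1166]
tool_rot [-0.4181  0.899   0.118  -0.0561]
contact_force [-0.0264 -1.2553 -2.2544]
gripper_width -0.003197221081904703
abz 0.5773501049393743 -0.1731964384317988 0.11661977996967415
leaf pts 584 angle deg median 49.154028237348626
{"dx":-0.0002,"dy":0.0011,"dz":-0.0000,"ax":0.001,"ay":0.001,"az":0.002},
{"dx":-0.0002,"dy":-0.0088,"dz":0.0006,"ax":-0.062,"ay":0.001,"az":0.002},
{"dx":-0.0002,"dy":-0.0187,"dz":0.0021,"ax":-0.125,"ay":0.001,"az":0.002},
{"dx":-0.0002,"dy":-0.0283,"dz":0.0046,"ax":-0.188,"ay":0.000,"az":0.002},
{"dx":-0.0001,"dy":-0.0376,"dz":0.0078,"ax":-0.252,"ay":0.000,"az":0.002},
{"dx":-0.0001,"dy":-0.0466,"dz":0.0120,"ax":-0.315,"ay":0.000,"az":0.002},
```

View pics/l7.png

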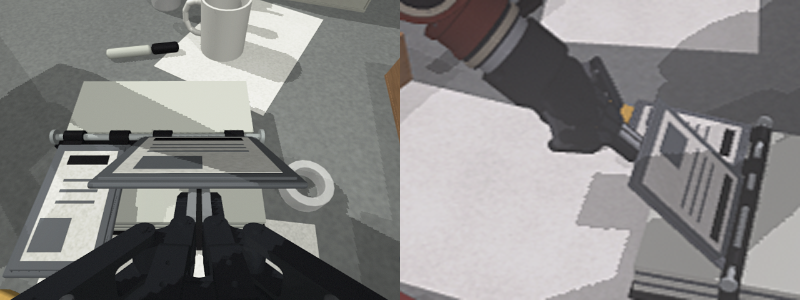

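The leaf is at about 46° and following the plan.

```bash
python3 -m handwheel '[{"dx":0,"dy":-0.0088,"dz":0.0006,"ax":-0.062,"ay":0.001,"az":0.002},{"dx":0,"dy":-0.0187,"dz":0.002,"ax":-0.125,"ay":0.001,"az":0.002},{"dx":0,"dy":-0.0283,"dz":0.0046,"ax":-0.188,"ay":0,"az":0.002},{"dx":0,"dy":-0.0376,"dz":0.0078,"ax":-0.252,"ay":0,"az":0.002},{"dx":0,"dy":-0.0466,"dz":0.012,"ax":-0.315,"ay":0,"az":0.002}]'; python3 s.py; python3 look.py 8
python3 nx.py .134 71 76 81 86 91 96
```

```text
time: 8.12
tool_pos: [0.5925, 0.0193, 0.1447]
tool_rot: [-0.272, 0.953, 0.124, -0.037]
contact_force: [-1.3, -3.3, -0.0]
gripper_width: -0.001
time 8.125
joint_pos [-0.3272  0.1924  1.6419  0.4545  1.6348 -0.6328]
tool_pos [0.5925 0.0193 0.1447]
tool_rot [-0.2722  0.9535  0.1241 -0.0374]
contact_force [-1.2604 -3.2895 -0.0244]
gripper_width -0.0011434736376154087
abz 0.5772650329245975 -0.13470661305730514 0.14469285977038288
leaf pts 344 angle deg median 73.73492995875547
{"dx":-0.0001,"dy":-0.0000,"dz":-0.0007,"ax":-0.002,"ay":0.001,"az":0.000},
{"dx":-0.0001,"dy":-0.0097,"dz":0.0014,"ax":-0.065,"ay":0.001,"az":0.000},
{"dx":-0.0001,"dy":-0.0191,"dz":0.0043,"ax":-0.128,"ay":0.001,"az":0.000},
{"dx":-0.0001,"dy":-0.0283,"dz":0.0081,"ax":-0.192,"ay":0.001,"az":0.000},
{"dx":-0.0001,"dy":-0.0370,"dz":0.0126,"ax":-0.255,"ay":0.001,"az":0.000},
{"dx":-0.0001,"dy":-0.0453,"dz":0.0180,"ax":-0.318,"ay":0.001,"az":0.000},
```

View pics/l8.png

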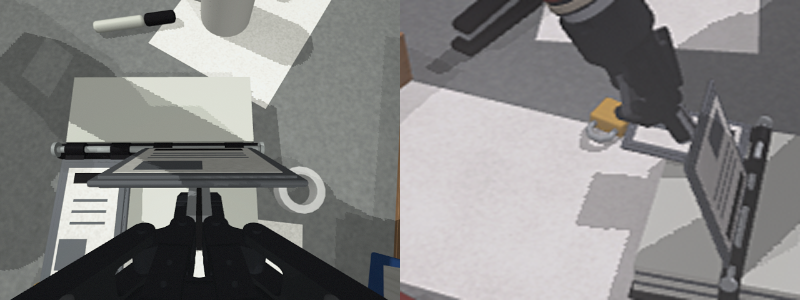

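```bash
python3 -m handwheel '[{"dx":0,"dy":-0.0097,"dz":0.0014,"ax":-0.065,"ay":0.001,"az":0},{"dx":0,"dy":-0.0191,"dz":0.0043,"ax":-0.128,"ay":0.001,"az":0},{"dx":0,"dy":-0.0283,"dz":0.0081,"ax":-0.192,"ay":0.001,"az":0},{"dx":0,"dy":-0.037,"dz":0.0126,"ax":-0.255,"ay":0.001,"az":0},{"dx":0,"dy":-0.0453,"dz":0.018,"ax":-0.318,"ay":0.001,"az":0}]'; python3 s.py; python3 look.py 9
python3 nx.py .134 96 101 106 111 116 121
```

```text
time: 8.85
tool_pos: [0.5804, 0.0655, 0.153]
tool_rot: [-0.119, 0.985, 0.128, -0.017]
contact_force: [-0.7, -3.5, 1.1]
gripper_width: 0.001
time 8.85
joint_pos [-0.1319  0.0374  1.73    0.2215  1.4726 -0.4232]
tool_pos [0.5804 0.0655 0.153 ]
tool_rot [-0.1185  0.9845  0.128  -0.017 ]
contact_force [-0.7042 -3.5492  1.0868]
gripper_width 0.0009488769635777687
abz 0.5775637577063703 -0.08694169103765242 0.15303003034657545
leaf pts 52 angle deg median 96.11048504018632
{"dx":0.0002,"dy":-0.0002,"dz":-0.0017,"ax":-0.002,"ay":0.002,"az":-0.001},
{"dx":0.0002,"dy":-0.0095,"dz":0.0017,"ax":-0.065,"ay":0.002,"az":-0.001},
{"dx":0.0002,"dy":-0.0184,"dz":0.0059,"ax":-0.129,"ay":0.002,"az":-0.000},
{"dx":0.0002,"dy":-0.0269,"dz":0.0109,"ax":-0.192,"ay":0.002,"az":-0.000},
{"dx":0.0003,"dy":-0.0352,"dz":0.0169,"ax":-0.243,"ay":0.002,"az":-0.000},
{"dx":0.0003,"dy":-0.0440,"dz":0.0246,"ax":-0.243,"ay":0.002,"az":-0.000},
```

View pics/l9.png

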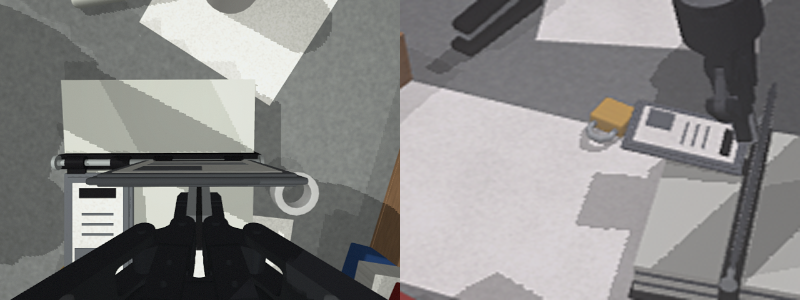

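The leaf is upright and just past vertical, with the fingers on its right face at about 3.5 N.

```bash
python3 -m handwheel '[{"dx":0,"dy":-0.0095,"dz":0.0017,"ax":-0.065,"ay":0.002,"az":0},{"dx":0,"dy":-0.0184,"dz":0.0059,"ax":-0.129,"ay":0.002,"az":0},{"dx":0,"dy":-0.0269,"dz":0.0109,"ax":-0.192,"ay":0.002,"az":0},{"dx":0,"dy":-0.0352,"dz":0.017,"ax":-0.243,"ay":0.002,"az":0},{"dx":0,"dy":-0.044,"dz":0.0246,"ax":-0.243,"ay":0.002,"az":0}]'; python3 s.py; python3 look.py 10
python3 nx.py .134 121 127 133 139 145 151
```

```text
time: 9.57
tool_pos: [0.5679, 0.1133, 0.1393]
tool_rot: [0.0, 0.992, 0.129, -0.001]
contact_force: [0.7, -1.4, 2.9]
gripper_width: -0.002
time 9.575
joint_pos [ 0.0688 -0.0067  1.7831 -0.0004  1.3663 -0.1906]
tool_pos [0.5679 0.1133 0.1393]
tool_rot [ 0.0002  0.9916  0.1294 -0.0005]
contact_force [ 0.7196 -1.4309  2.876 ]
gripper_width -0.0017423069401244463
abz 0.5778905478493063 -0.03749941959649441 0.13930175777226178
leaf pts 218 angle deg median 119.61659261326652
{"dx":0.0005,"dy":-0.0008,"dz":-0.0015,"ax":-0.001,"ay":0.002,"az":-0.002},
{"dx":0.0005,"dy":-0.0126,"dz":0.0060,"ax":-0.001,"ay":0.002,"az":-0.002},
{"dx":0.0005,"dy":-0.0236,"dz":0.0147,"ax":-0.001,"ay":0.002,"az":-0.002},
{"dx":0.0005,"dy":-0.0337,"dz":0.0245,"ax":-0.001,"ay":0.002,"az":-0.002},
{"dx":0.0005,"dy":-0.0426,"dz":0.0353,"ax":-0.001,"ay":0.002,"az":-0.002},
{"dx":0.0005,"dy":-0.0504,"dz":0.0469,"ax":-0.001,"ay":0.002,"az":-0.002},
```

View pics/l10.png

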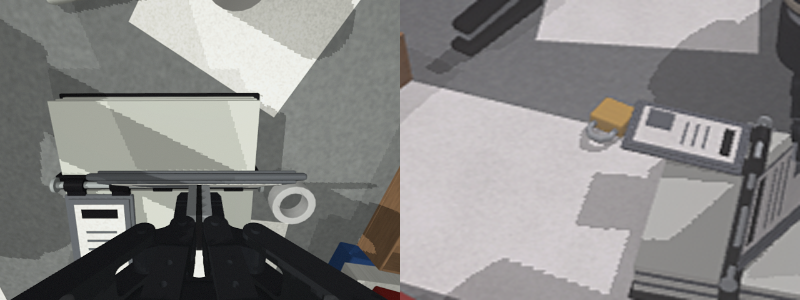

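```bash
python3 -m handwheel '[{"dx":0,"dy":-0.0126,"dz":0.006,"ax":0,"ay":0.002,"az":-0.002},{"dx":0,"dy":-0.0236,"dz":0.0147,"ax":0,"ay":0.002,"az":-0.002},{"dx":0,"dy":-0.0337,"dz":0.0245,"ax":0,"ay":0.002,"az":-0.002},{"dx":0,"dy":-0.0426,"dz":0.0353,"ax":0,"ay":0.002,"az":-0.002},{"dx":0,"dy":-0.0504,"dz":0.047,"ax":0,"ay":0.002,"az":-0.002}]'; python3 s.py; python3 look.py 11
python3 nx.py .134 151 157 163 169 175 179
```

```text
time: 10.3
tool_pos: [0.5549, 0.1626, 0.0918]
tool_rot: [0.001, 0.991, 0.131, 0.001]
contact_force: [0.3, -0.4, 2.5]
gripper_width: -0.001
time 10.3
joint_pos [ 0.157   0.0362  1.8234 -0.0013  1.2797 -0.1044]
tool_pos [0.5549 0.1626 0.0918]
tool_rot [0.0006 0.9914 0.1305 0.0011]
contact_force [ 0.2821 -0.4402  2.482 ]
gripper_width -0.0014174105925930556
abz 0.5780753294133489 0.013445249742205033 0.09175005824451492
leaf pts 440 angle deg median 148.9791533252036
{"dx":0.0014,"dy":0.0003,"dz":-0.0014,"ax":0.001,"ay":0.002,"az":0.001},
{"dx":0.0015,"dy":-0.0063,"dz":0.0110,"ax":0.001,"ay":0.002,"az":0.001},
{"dx":0.0015,"dy":-0.0115,"dz":0.0241,"ax":0.001,"ay":0.002,"az":0.001},
{"dx":0.0015,"dy":-0.0153,"dz":0.0376,"ax":0.001,"ay":0.002,"az":0.001},
{"dx":0.0016,"dy":-0.0177,"dz":0.0514,"ax":0.001,"ay":0.002,"az":0.001},
{"dx":0.0016,"dy":-0.0185,"dz":0.0607,"ax":0.001,"ay":0.002,"az":0.001},
```

View pics/l11.png

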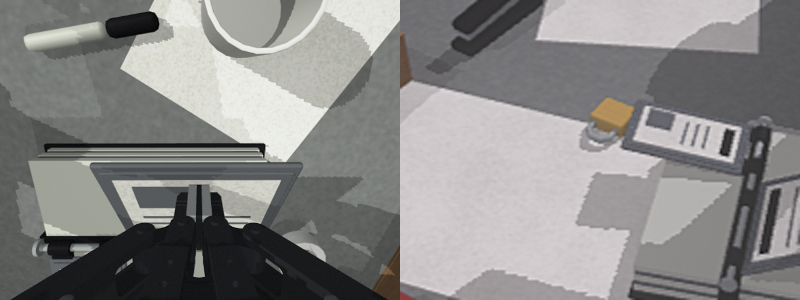

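```bash
python3 -m handwheel '[{"dx":0.001,"dy":-0.0063,"dz":0.011,"ax":0.001,"ay":0.002,"az":0.001},{"dx":0.001,"dy":-0.0115,"dz":0.0241,"ax":0.001,"ay":0.002,"az":0.001},{"dx":0.001,"dy":-0.0153,"dz":0.0376,"ax":0.001,"ay":0.002,"az":0.001},{"dx":0.001,"dy":-0.0177,"dz":0.0514,"ax":0.001,"ay":0.002,"az":0.001},{"dx":0.001,"dy":-0.018,"dz":0.0514,"ax":0.001,"ay":0.002,"az":0.001}]'; python3 s.py; python3 look.py 12
python3 nx.py .134 175 180 182
```

```text
time: 11.02
tool_pos: [0.55, 0.1789, 0.0388]
tool_rot: [0.001, 0.992, 0.13, 0.0]
contact_force: [-0.8, -0.4, -0.4]
gripper_width: -0.005
time 11.025
joint_pos [ 0.1864  0.1022  1.8512 -0.0012  1.188  -0.0739]
tool_pos [0.55   0.1789 0.0388]
tool_rot [0.0006 0.9915 0.13   0.0002]
contact_force [-0.802  -0.4092 -0.3913]
gripper_width -0.004605426148862673
abz 0.5775868042904632 0.030421322237513707 0.03880595772845438
leaf pts 46 angle deg median 172.43110102181572
{"dx":-0.0006,"dy":-0.0010,"dz":0.0017,"ax":0.001,"ay":-0.003,"az":-0.001},
{"dx":-0.0007,"dy":-0.0018,"dz":0.0133,"ax":0.001,"ay":-0.003,"az":-0.001},
{"dx":-0.0007,"dy":-0.0019,"dz":0.0180,"ax":0.001,"ay":-0.003,"az":-0.001},
```

View pics/l12.png

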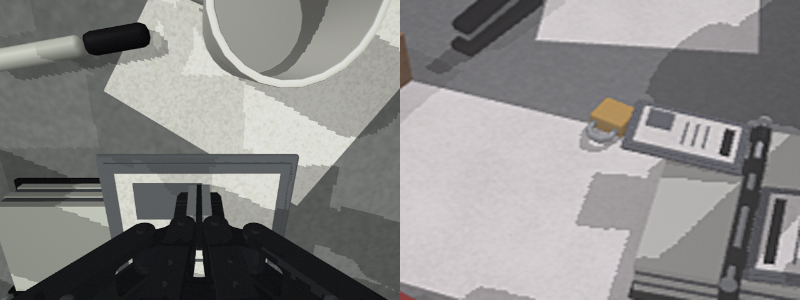

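```bash
python3 -m handwheel '[{"dx":0,"dy":-0.001,"dz":0.006,"ax":0,"ay":0,"az":0},{"dx":0,"dy":-0.002,"dz":0.01,"ax":0,"ay":0,"az":0},{"dx":0,"dy":-0.002,"dz":0.013,"ax":0,"ay":0,"az":0}]'; python3 s.py;  python3 -m handwheel '[{"dx":0,"dy":0,"dz":0.003,"ax":0,"ay":0,"az":0},{"dx":0,"dy":0,"dz":0.004,"ax":0,"ay":0,"az":0}]'; python3 s.py
```

```text
time: 11.5
tool_pos: [0.5514, 0.1811, 0.0281]
tool_rot: [0.0, 0.992, 0.13, 0.002]
contact_force: [0.6, -0.6, 1.4]
gripper_width: -0.004
time 11.5
joint_pos [ 0.1896  0.1181  1.8542 -0.0009  1.1645 -0.0705]
tool_pos [0.5514 0.1811 0.0281]
tool_rot [0.0003 0.9915 0.1298 0.0024]
contact_force [ 0.5759 -0.5837  1.3905]
gripper_width -0.004485747998865306
time: 11.75
tool_pos: [0.5516, 0.1812, 0.0264]
tool_rot: [0.0, 0.992, 0.13, 0.002]
contact_force: [-7.2, -2.7, 16.2]
gripper_width: -0.002
time 11.75
joint_pos [ 0.1897  0.1215  1.8536 -0.001   1.1628 -0.0705]
tool_pos [0.5516 0.1812 0.0264]
tool_rot [0.0003 0.9915 0.1299 0.0019]
contact_force [-7.2173 -2.7053 16.2394]
gripper_width -0.002202138714841333
```

The force jumped to 16 N at a tip height of about 53 mm, so the leaf is against its flat stop. I'll lift clear and check.

```bash
python3 -m handwheel '[{"dx":0,"dy":0,"dz":-0.01,"ax":0,"ay":0,"az":0},{"dx":0,"dy":0,"dz":-0.05,"ax":0,"ay":0,"az":0},{"dx":0,"dy":0,"dz":-0.11,"ax":0,"ay":0,"az":0},{"dx":0,"dy":0,"dz":-0.17,"ax":0,"ay":0,"az":0},{"dx":0,"dy":0,"dz":-0.2,"ax":0,"ay":0,"az":0}]'
python3 -m handwheel '[{"dx":-0.06,"dy":0.01,"dz":-0.03,"ax":0,"ay":0,"az":0},{"dx":-0.12,"dy":0.02,"dz":-0.06,"ax":0,"ay":0,"az":0},{"dx":-0.15,"dy":0.06,"dz":-0.06,"ax":0,"ay":0,"az":0},{"dx":-0.16,"dy":0.11,"dz":-0.06,"ax":0,"ay":0,"az":0},{"dx":-0.16,"dy":0.13,"dz":-0.06,"ax":0,"ay":0,"az":0}]'
python3 s.py
python3 - <<'E'
from plan import *
from plant import manip
for n in("scene","top"):
    f=manip.grab_frame(n);W=cloud(f).reshape(-1,3);a=W@U;b=W@V;f0=dict(np.load(f"pics/{n}0.npz"))
    cv2.imwrite(f"pics/{n}_end.png",f["image"])
    for nm,lo,hi in(("long",.515,.635),("left panel",.415,.49)):
        m=(a>lo)&(a<hi)&(b>-.05)&(b<.056)&(W[:,2]>.03)&(W[:,2]<.09)
        print(n,nm,m.sum(),np.polyfit(b[m]-BS,W[m,2],1),b[m].max())
    m=(a>.42)&(a<.49)&(b<-.12)&(b>-.235)&(W[:,2]>.05)&(W[:,2]<.13)
    W0=cloud(f0).reshape(-1,3);m0=(W0@U>.42)&(W0@U<.49)&(W0@V<-.12)&(W0@V>-.235)&(W0[:,2]>.05)&(W0[:,2]<.13)
    print('short',np.polyfit(b[m],W[m,2],1),np.polyfit((W0@V)[m0],W0[m0,2],1))
    d=cv2.absdiff(f["image"],f0["image"]).max(2);cv2.imwrite(f"pics/{n}_diff.png",d)
E
```

```text
time: 12.38
tool_pos: [0.5515, 0.1815, 0.2285]
tool_rot: [-0.0, 0.992, 0.13, 0.005]
contact_force: [-0.1, 0.3, 0.5]
gripper_width: 0.003
time: 13.0
tool_pos: [0.4283, 0.0125, 0.2836]
tool_rot: [0.0, 0.992, 0.129, 0.002]
contact_force: [1.4, 0.5, 0.3]
gripper_width: 0.0
time 13.0
joint_pos [-0.1452 -0.4785  1.9358  0.0005  1.6794 -0.4031]
tool_pos [0.4283 0.0125 0.2836]
tool_rot [0.0004 0.9917 0.1287 0.0024]
contact_force [1.4327 0.4599 0.3418]
gripper_width 0.0004229187398583735
scene long 2232 [-0.00076119  0.05476676] 0.05588119643699695
scene left panel 624 [-0.00081656  0.04536104] 0.010876867305602222
short [-0.09239346  0.04658963] [-0.09113974  0.04691501]
top long 2314 [-0.00383589  0.05398229] 0.055904268438530545
top left panel 171 [-0.02023421  0.04564759] 0.007851591275436158
short [-0.09292917  0.04562132] [-0.09444358  0.04524992]
```

View pics/scene_end.png

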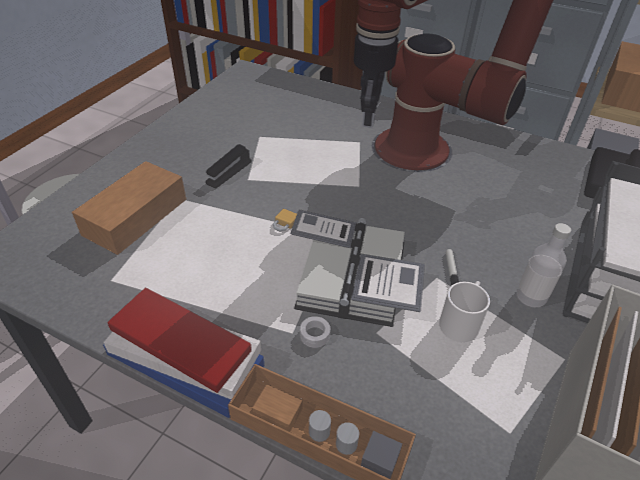

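View pics/top_end.png

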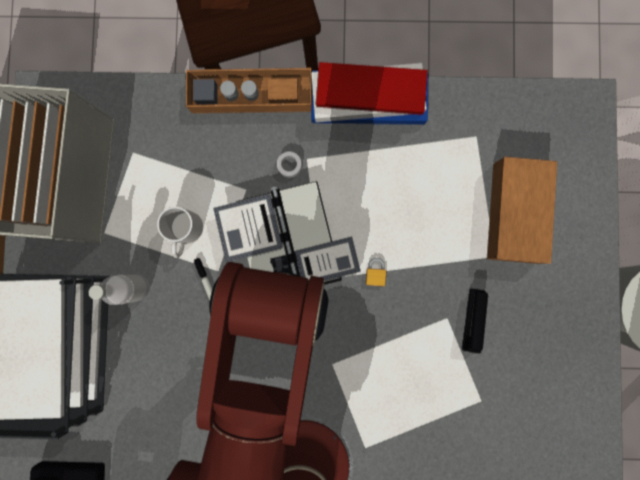

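```bash
python3 -c "
from plant import manip
print(manip.job_done())"
```

```text
the job is handed in; nothing more can be done
None
```

The long leaf now lies flat on the robot's left, and I handed the job in at about 13 s of the 43 s. `job_done()` reports no verdict.

**What I did:** I shut the fingers, slid them under the leaf's overhanging edge and pushed it along its arc. It turned 4 to 6° per 1/8 s row with 2 to 4 N of contact. I then pressed it down until the force rose to 16 N at the flat stop, and lifted clear.

**Last checks:**
- **Long leaf:** The scene and top views fit it to within 0.004 rad of flat, with its top at about 54 mm.
- **Short leaf:** Its slope changed by less than 0.002 between the first and last pictures.
- **Other things:** The padlock, tape roll, mug, bottle, carton and stapler look unmoved in both views. The marker is unmoved in the scene view but partly hidden by the arm in the top view. I judged these by eye rather than measuring each one.
- **Robot:** It stands clear, with the TCP at about 0.28 m.

**What disagreed:** The camera depths put the shut fingertips about 27 mm behind the reported TCP. Because of this the first lift missed the leaf edge without moving the leaf. I corrected for the offset and the rest followed the plan.

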